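# Bait and set the live-catch mouse trap

### The job

Get the cage mouse trap ready for the night: turn its black wing knob anticlockwise until the bait shutter clicks open, drop every sound (light tan) walnut half through the hole into the bait chamber, then turn the knob back until the shutter clicks fully shut. Put the spoiled, nearly black halves in the green compost caddy whenever it suits. Only once the bait is shut in, draw the sprung arm back by its red sleeve until it hooks under the brass hair-trigger catch, and leave the trap set and the other kitchen things undisturbed.

Things in the scene. Friction and masses are not known exactly. Their poses are not given: they have to be found in the camera images.
- trap: Live-catch cage trap, fixed: galvanised mesh box 300 mm long, 140 wide, flat sheet roof at z = 110 mm. Origin: centre of its underside. x runs lengthwise from the door end (-150 mm) to the bait end (+150), z up. Bait chamber: x = 47 to 147 mm, parted from the tunnel by a mesh wall, floor at z = 4 mm.
- bait_hole (a point): Centre of the round bait hole, 54 mm across, in the roof sheet over the bait chamber, at roof height (z = 110 mm); on the trap's centre line at x = 97 mm. While the shutter is shut its grey disc covers the hole.
- shutter (a joint): Swivel shutter, rad: 0 = shut (disc over the hole), 1.35 = open (hole clear). Opens anticlockwise from above, turned by the black wing knob on its pivot. A click spring resists (about 0.15 N m) up to half way, 0.68, and pulls it on to the far stop beyond; let go before half way it springs back. Grey disc 64 mm across, top 4 mm above the roof.
- knob_grip (a point): Point on the knob's vertical axis, 27 mm above the roof, inside the wing to grip: black bar 42 mm long, 14 wide, 15 to 37 mm above the roof. The axis is on the trap's centre line at x = 44 mm, 53 mm from the bait hole. Shutter shut: the wing's length lies along the trap's x; it turns with the shutter.
- setting_arm (a joint): Sprung setting arm, rad: 0 = upright (sprung, door shut), grows as drawn back and down over the roof towards the bait end; 1.46 = held by the catch (set, door open); 1.66 = stop. The bar passes under the nose beyond 1.50: draw to about 1.58, then let it rise against the nose. 2 N at the bar at first, 4 N at the end; unhooked, it flies back to 0. Wire bail 80 mm wide, hinge to cross-bar 105 mm.
- bail_hinge (a point): Middle of the setting arm's hinge axis (on the trap's centre line at x = -135 mm, 20 mm above the roof). The axis is the trap's y axis.
- bail_grip (a point): Middle of the red sleeve on the arm's cross-bar, to take hold of: 12 mm thick, 36 mm long along the trap's y axis, from the centre line to y = +36 mm (this point at y = +18, 105 mm from the hinge axis). Moves with the arm. Wire leg of the bail at y = 40 mm. Trap set: this point is 31 mm above the roof.
- catch (a joint): Brass hair-trigger catch, rad: 0 = at rest, up to 0.6 as it tips back towards the bait end. The arm's bar, pressed down its sloped front, pushes it back (about 0.25) until it springs home over the bar. With the trap set, tipping it about 0.1 (under 1 N at its top) fires the trap.
- catch_nose (a point): Tip of the catch's nose, on its underside, 35 mm above the roof; the catch is 14 mm wide, centred at y = -22 mm of the trap, x about -34 mm, and stands up to 60 mm above the roof.
- caddy: Green open compost caddy, fixed: round, 115 mm high, 132 mm across the rim, 112 mm across the foot, wall 4 mm, floor 5 mm thick. Origin: centre of its underside.
- fresh1: Sound walnut half (light tan shell), round, 35 mm across, 19.5 mm high, sides upright for the lowest 9 mm then domed, lying flat side down on a fixed white chopping mat 230 x 170 mm, 2 mm thick, 10 to 20 g. Origin: centre of the flat side; z out through the dome. It is one of up to four; an absent one reads None from the start.
- fresh2: Sound walnut half (light tan shell), round, 35 mm across, 19.5 mm high, sides upright for the lowest 9 mm then domed, lying flat side down on a fixed white chopping mat 230 x 170 mm, 2 mm thick, 10 to 20 g. Origin: centre of the flat side; z out through the dome. It is one of up to four; an absent one reads None from the start.
- fresh3: Sound walnut half (light tan shell), round, 35 mm across, 19.5 mm high, sides upright for the lowest 9 mm then domed, lying flat side down on a fixed white chopping mat 230 x 170 mm, 2 mm thick, 10 to 20 g. Origin: centre of the flat side; z out through the dome. It is one of up to four; an absent one reads None from the start.
- fresh4: Sound walnut half (light tan shell), round, 35 mm across, 19.5 mm high, sides upright for the lowest 9 mm then domed, lying flat side down on a fixed white chopping mat 230 x 170 mm, 2 mm thick, 10 to 20 g. Origin: centre of the flat side; z out through the dome. It is one of up to four; an absent one reads None from the start.
- spoiled1: Spoiled walnut half (nearly black, gnawed and mouldy), same size and origin as a sound one. It is one of up to two; an absent one reads None from the start.
- spoiled2: Spoiled walnut half (nearly black, gnawed and mouldy), same size and origin as a sound one. It is one of up to two; an absent one reads None from the start.
- creamer: Light grey creamer mug, 64 mm across, 65 mm high. Not part of the job. Origin: centre of its underside.
- white_bowl: Light grey bowl, 110 mm across, 50 mm high. Not part of the job. Origin: centre of its underside.
- tumbler1: Glass tumbler, 66 mm across, 90 mm high. Not part of the job. Origin: centre of its underside.
- tumbler2: Glass tumbler, 66 mm across, 90 mm high. Not part of the job. Origin: centre of its underside.
- black_bowls: Stack of three black bowls, 110 mm across, 102 mm high. Not part of the job. Origin: centre of its underside.
- mortar: Stone mortar with pestle, 132 mm across, 85 mm high, the pestle to 130 mm. Not part of the job. Origin: centre of its underside.
- pepper_mill: Wooden pepper mill, 56 mm across, 170 mm high. Not part of the job. Origin: centre of its underside.
- nut_jar: Jar of nuts with a steel lid, 76 mm across, 120 mm high. Not part of the job. Origin: centre of its underside.
Not all that is in view belongs to the job. Leave any turquoise look-alike of the spoiled1 alone. What is shaped like the fresh3 but turquoise is not meant.

How it is judged:
On the way, in this order (a step that is already met when the one before it is completed fails the run):
1. the bait shutter has been clicked open (value of joint shutter above 1.2 rad), for 0.2 s.
2. every sound walnut half is in the bait chamber (x of fresh1 in the frame of trap between 0.045 and 0.15 m and y of fresh1 in the frame of trap between -0.07 and 0.07 m and height (world z) of each of fresh1, fresh2, fresh3, fresh4 below 0.1 m and x of fresh2 in the frame of trap between 0.045 and 0.15 m and y of fresh2 in the frame of trap between -0.07 and 0.07 m and x of fresh3 in the frame of trap between 0.045 and 0.15 m and y of fresh3 in the frame of trap between -0.07 and 0.07 m and x of fresh4 in the frame of trap between 0.045 and 0.15 m and y of fresh4 in the frame of trap between -0.07 and 0.07 m), for 0.3 s.
3. the shutter has been clicked shut again (all of step 2 and value of joint shutter below 0.12 rad), for 0.3 s.
4. the arm is hooked under the catch and let go (value of joint setting_arm above 1.4 rad and value of joint catch below 0.12 rad and contact force between the fingers and setting_arm below 0.2 N), for 0.5 s.
At the end, for the whole second after the job is handed in: The trap stands set: the arm is held under the catch (arm angle above 1.40 rad, catch within 0.12 rad of rest), with nothing moving; the shutter is shut (within 0.12 rad); every sound walnut half lies inside the bait chamber and every spoiled one inside the caddy (all of step 3 and value of joint setting_arm above 1.4 rad and value of joint catch below 0.12 rad and velocity of joint setting_arm between -0.2 and 0.2 rad/s and horizontal distance between each of spoiled1, spoiled2 and caddy below 0.064 m and height (world z) of each of spoiled1, spoiled2 below 0.1 m); the robot touches nothing.
It fails at once if one of the other kitchen things is knocked over or moved more than 30 mm (distance of any of creamer, white_bowl, tumbler1, tumbler2, black_bowls, mortar, pepper_mill, nut_jar from where it was at the start of the episode above 0.03 m).
Of fresh1, fresh2, fresh3, fresh4 only 3 to 4 are there at a start; the rules pass over those that are not, and their reading is None.
Of spoiled1, spoiled2 only 1 to 2 are there at a start; the rules pass over those that are not, and their reading is None.
At some moment in a run one of fresh1, fresh2, fresh3, fresh4, spoiled1, spoiled2 may be knocked a few centimetres aside while the robot is not near it.
Once in a run the grip may slacken for a moment while it holds something.
It also fails if it takes over 210 s, if anything falls off the work surface, if the arm or the gripper's body presses on something with over 40 N, if the wrist force passes 120 N, or if a joint passes its speed limit or range.

### The arm

A 6-joint arm with a two-finger parallel gripper is mounted at the origin on the work surface. World frame = base frame: x ahead of the robot, y to its left, z up, the work surface at z = 0. Lengths are in m, angles in rad, forces in N, time in s.
With the tool pointing down it reaches from about 0.375 to 0.975 m from the base axis. Payload 3.8 kg.
Tool frame: the origin (TCP) lies at the very end of the fingers, on their centre line; the grasp point (between the pads) lies 19 mm behind it (bot.pinch_z is the distance from the TCP to the grasp point, in m); x points along the fingers, y is the direction in which the jaws open and shut, and the axes are right-handed (so a half turn about x gives the same grasp; the last joint's range is limited). The gripper opens to 85 mm and grips with 20 to 120 N. Pads are 22 mm wide; open, the fingers measure 114 mm over their backs; the gripper's body (76 mm by 85 mm) begins 54 mm behind the grasp point. The pads swing forward as they close: fully open they stand 13 mm farther back than shut.
Start: joints at [1.098, 0.264, 1.604, -0, 1.274, -0.037], TCP at [0.285, 0.612, 0.202] pointing down, gripper open.
Joint ranges: [-2.63, 2.63], [-0.94, 2.18], [0.31, 2.57], [-1.31, 4.45], [0, 2.66], [-2.55, 2.55]. Speed limits (rad/s): [2.57, 2.57, 3.14, 3.14, 3.14, 3.14].

### API

Orientations are given as a rotation vector (axis times angle).
In Python, from workcell import monitor, imaging, finish_job, bot gives the robot as it stands.
- The arm moves only by the tool jog_arm, never from a script. Its argument "rows" is a list of rows, each a list of 7 numbers: the shift along the tool's x, y, z in m, then the turn, a rotation vector about the tool's x, y, z in rad, then the opening in per cent of the stroke, from 0 (shut) to 100 (fully open). A call has 1 to 20 rows; each row is the pose to reach, as a shift and turn from the pose measured when the call began, along the tool's axes at that moment; what a row does not reach only later rows make up. A row lasts 1/10 s, in which the tool goes at most 50 mm and 8.59 degrees, less where a joint would pass 70% of its speed; a pose out of reach is approached as far as the arm can. A call with a gripper value outside its range is refused whole. The fingers move at their own pace and stop on an object; "force" is the grip in N (left out, the last holds). Time passes only in rows, so rows that repeat a pose let the fingers close. It gives the time, the measured TCP pose, the force and the opening at its end, in the units of the state.
- monitor.read_state(): the state, without advancing time (a new reading comes with each control period).
- imaging.read_camera(name): name is "scene" or "top" or "wrist"; returns the picture (384x512x3 uint8, blue, green, red); there is no depth.
- imaging.camera_params(name): a dict with "fx", "fy", "cx", "cy" (pixels), "T" (4x4, takes a point from camera to world coordinates); the wrist camera has in their place "T_tool_cam" (4x4, takes a point from camera to tool coordinates, whose origin is the TCP and whose axes are the tool frame's). Camera axes: x right, y down, z forward; pixel columns grow to the right and rows downward; lengths in m; the calibration is good to about 2 mm. A picture is of the moment at which its call begins: read the wrist's pose just before it. camera_params takes no time and is no camera call.
- finish_job(): hands the job in, once; it reports no verdict.
The state is a dict: "time": time; "q": joint angles; "joint_vel": joint speeds; "joint_torque": joint torques, N m; "tool_pos": TCP position; "tcp_rot": TCP orientation; "wrist_force": force on the tool from outside, world axes, zero at the start; "torque": the same for the moment, N m; "width": opening from 0.0 (shut) to 1.0 (fully open).
Only numpy, scipy, OpenCV 4.12 (cv2) and the standard library are available. Lean on these libraries where they do the work, as an engineer would, in place of code of your own. Each camera call takes 0.05 s, during which the arm holds its last target. There are 200 camera calls.

## Working session

There is one attempt and no reset: what is moved stays moved. The work goes in short steps, Python scripts to look and compute and a tool call to move; the robot and the scene stay as the last step left them, time stands still between calls to the robot, and variables do not carry over. Pictures are saved under pics/ and viewed, about 12 in all and at most 16, crops included, and the job is handed in when it is done.

Besides the shell and the picture viewer there is one more tool, called after "Call:" in YAML: its name, and indented under it one key for each argument. jog_arm: Moves the arm, as the interface text tells. Its arguments: {"type":"object","properties":{"rows":{"type":"array","items":{"type":"array","items":{"type":"number"}}},"force":{"type":"number"}},"required":["rows"]}

```bash
ls; mkdir -p pics; python3 - <<'E'
from workcell import monitor, imaging, bot
import cv2,json
print(monitor.read_state())
for n in("scene","top"):
    cv2.imwrite(f"pics/{n}0.png",imaging.read_camera(n)); p=imaging.camera_params(n); print(n,p)
print(imaging.camera_params("wrist"))
E
```

```text
pics
{'time': 0.0, 'q': array([ 1.09805089e+00,  2.64727505e-01,  1.60538483e+00, -4.87637487e-05,
        1.27366579e+00, -3.69314619e-02]), 'joint_vel': array([-0.00065277, -0.00142224, -0.00032271,  0.00035941, -0.00010824,
       -0.00153196]), 'joint_torque': array([-1.18496168e-04, -5.15123677e+01, -3.67306530e+01, -1.83762777e-04,
        1.30942982e-02, -2.56528648e-05]), 'tool_pos': array([0.28462733, 0.61118492, 0.20027351]), 'tcp_rot': array([ 0.34012783,  1.54414664, -0.34349033]), 'wrist_force': array([ 0.52813484,  0.46521151, -0.16635895]), 'torque': array([ 0.01119072,  0.00515751, -0.02284685]), 'width': 0.9998247507621207}
scene {'fx': 386.8125850215666, 'fy': 386.8125850215666, 'cx': 254.68207366610835, 'cy': 191.11036653540708, 'T': array([[-0.10724006,  0.63444539, -0.7654924 ,  1.27698572],
       [ 0.99422474,  0.0715999 , -0.07994135,  0.11889416],
       [ 0.00409076, -0.7696444 , -0.63845968,  0.77209964],
       [ 0.        ,  0.        ,  0.        ,  1.        ]])}
top {'fx': 372.86865211299136, 'fy': 372.86865211299136, 'cx': 255.39649556561875, 'cy': 190.7212922778544, 'T': array([[-0.03892684, -0.97712259,  0.20908404,  0.3063072 ],
       [-0.99922636,  0.03923778, -0.00266211,  0.00991161],
       [-0.00560279, -0.20902591, -0.97789405,  1.35451418],
       [ 0.        ,  0.        ,  0.        ,  1.        ]])}
{'fx': 287.35845972675827, 'fy': 287.35845972675827, 'cx': 255.5386498021795, 'cy': 192.79182732081043, 'T_tool_cam': array([[ 2.36745913e-04, -3.03682322e-01,  9.52773316e-01,
        -1.72502073e-01],
       [ 9.99999679e-01,  8.01027315e-04,  6.83478229e-06,
        -4.22775374e-04],
       [-7.65273053e-04,  9.52773008e-01,  3.03682414e-01,
        -7.68239504e-02],
       [ 0.00000000e+00,  0.00000000e+00,  0.00000000e+00,
         1.00000000e+00]])}
```

View pics/top0.png

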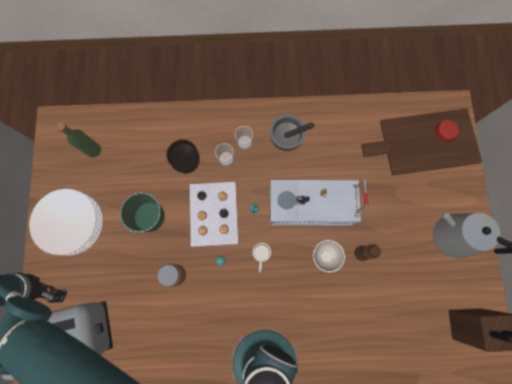

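View pics/scene0.png

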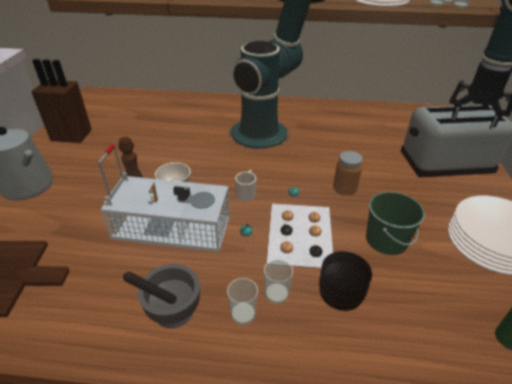

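The top view shows the mat with tan halves at about (223,196), (202,215), (223,230) and (202,231). The black halves are at (202,196) and (224,213). The turquoise look-alikes at (254,209) and (221,261) are to be left alone, and the caddy is at (141,212). The trap is at about (315,202), with its bait end on the left. Next is an enlarged crop.

```bash
python3 - <<'E'
import cv2,numpy as np
i=cv2.imread("pics/top0.png")
a=cv2.resize(i[170:260,100:250],None,fx=5.3,fy=5.3,interpolation=cv2.INTER_CUBIC)[:300*2]
b=cv2.resize(i[165:240,250:390],None,fx=5.7,fy=5.7,interpolation=cv2.INTER_CUBIC)
cv2.imwrite("pics/c1.png",a);cv2.imwrite("pics/c2.png",b)
print(a.shape,b.shape)
E
```

```text
(477, 795, 3) (428, 798, 3)
```

View pics/c1.png

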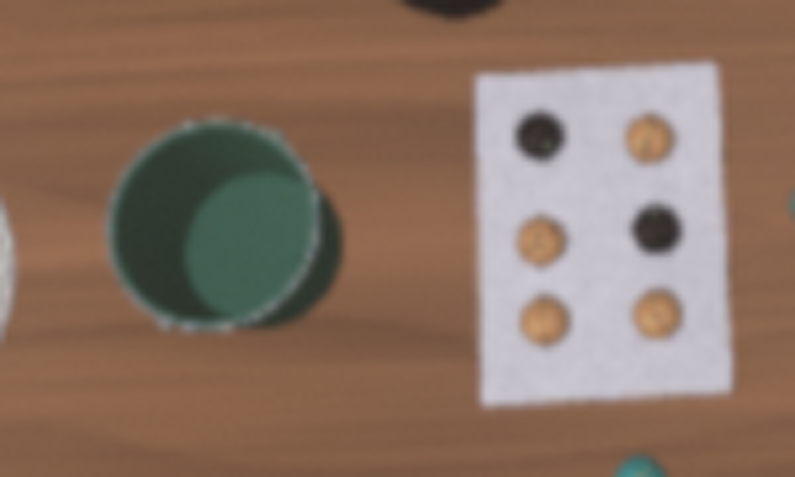

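View pics/c2.png

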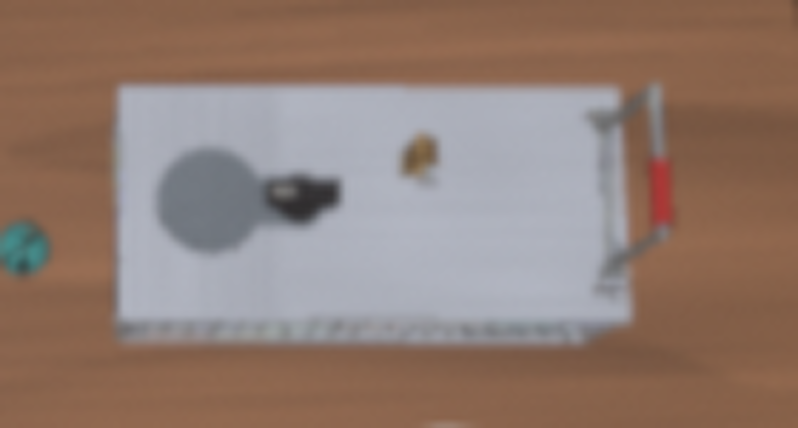

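```bash
cat > h.py <<'E'
import numpy as np, cv2
from scipy.spatial.transform import Rotation as R
from workcell import monitor, imaging, bot
def wp(cam,u,v,z,s=None):
    p=imaging.camera_params(cam)
    if cam=="wrist":
        T=np.eye(4);T[:3,:3]=R.from_rotvec(s["tcp_rot"]).as_matrix();T[:3,3]=s["tool_pos"];T=T@p["T_tool_cam"]
    else: T=p["T"]
    d=T[:3,:3]@[(u-p["cx"])/p["fx"],(v-p["cy"])/p["fy"],1]
    o=T[:3,3]; return o+d*(z-o[2])/d[2]
def proj(cam,P,s=None):
    p=imaging.camera_params(cam)
    T=p["T"] if cam!="wrist" else None
    if T is None:
        T=np.eye(4);T[:3,:3]=R.from_rotvec(s["tcp_rot"]).as_matrix();T[:3,3]=s["tool_pos"];T=T@p["T_tool_cam"]
    q=np.linalg.inv(T)@np.r_[P,1]; return np.array([q[0]/q[2]*p["fx"]+p["cx"],q[1]/q[2]*p["fy"]+p["cy"]])
def down(yaw):  # tool x down, jaw axis y at angle yaw in world xy
    x=np.array([0,0,-1.]);y=np.array([np.cos(yaw),np.sin(yaw),0]);return R.from_matrix(np.c_[x,y,np.cross(x,y)])
def go(s,P,Rt=None):
    R0=R.from_rotvec(s["tcp_rot"]);t=R0.inv().apply(np.array(P)-s["tool_pos"])
    r=(R0.inv()*Rt).as_rotvec() if Rt is not None else np.zeros(3)
    return np.round(np.r_[t,r],4)
E
python3 - <<'E'
from h import *
f=lambda n,u,v,z:print(n,np.round(wp("top",u,v,z),4))
for n,u,v,z in [("sA",540,136,.012),("f1",650,138,.012),("f2",541,241,.012),("sB",656,229,.012),("f3",544,321,.012),("f4",657,314,.012),("caddyrim",214,225,.115),("cadfoot",262,252,.005)]:
    f(n,100+(u+.5)/5.3-.5,170+(v+.5)/5.3-.5,z)
for n,u,v,z in [("c1",118,88,.11),("c2",618,88,.11),("c3",632,322,.11),("c4",118,322,.11),("disc",208,200,.114),("knob",302,198,.145),("catch",424,140,.17),("sleeve",661,192,.235)]:
    f(n,250+(u+.5)/5.7-.5,165+(v+.5)/5.7-.5,z)
s=monitor.read_state();print(R.from_rotvec(s["tcp_rot"]).as_matrix().round(3))
E
```

```text
sA [0.5843 0.2049 0.012 ]
f1 [0.5798 0.1287 0.012 ]
f2 [0.5108 0.2049 0.012 ]
sB [0.516  0.1259 0.012 ]
f3 [0.4558 0.2033 0.012 ]
f4 [0.4575 0.1264 0.012 ]
caddyrim [0.5136 0.3974 0.115 ]
cadfoot [0.5118 0.3982 0.005 ]
c1 [ 0.6079 -0.046   0.11  ]
c2 [ 0.5958 -0.3465  0.11  ]
c3 [ 0.4544 -0.3411  0.11  ]
c4 [ 0.4664 -0.0393  0.11  ]
disc [ 0.5364 -0.096   0.114 ]
knob [ 0.5297 -0.1477  0.145 ]
catch [ 0.5558 -0.2161  0.17  ]
sleeve [ 0.5086 -0.3281  0.235 ]
[[-0.001  0.422  0.907]
 [-0.002  0.907 -0.422]
 [-1.    -0.002 -0.   ]]
```

```bash
python3 - <<'E'
from h import *
s=monitor.read_state();print(go(s,(.52,.165,.25),down(np.pi/2)))
E
```

```text
[-0.049  -0.3053  0.4018 -0.4357 -0.0005  0.002 ]
```

Call:
jog_arm:
  rows:
    - [-0.049,0,0,0,0,0,70]
    - [-0.049,-0.305,0.402,-0.436,0,0.002,70]
    - [-0.049,-0.305,0.402,-0.436,0,0.002,70]
    - [-0.049,-0.305,0.402,-0.436,0,0.002,70]
    - [-0.049,-0.305,0.402,-0.436,0,0.002,70]
    - [-0.049,-0.305,0.402,-0.436,0,0.002,70]
    - [-0.049,-0.305,0.402,-0.436,0,0.002,70]
    - [-0.049,-0.305,0.402,-0.436,0,0.002,70]
    - [-0.049,-0.305,0.402,-0.436,0,0.002,70]
    - [-0.049,-0.305,0.402,-0.436,0,0.002,70]
    - [-0.049,-0.305,0.402,-0.436,0,0.002,70]
    - [-0.049,-0.305,0.402,-0.436,0,0.002,70]
    - [-0.049,-0.305,0.402,-0.436,0,0.002,70]
    - [-0.049,-0.305,0.402,-0.436,0,0.002,70]
    - [-0.049,-0.305,0.402,-0.436,0,0.002,70]
  force: 30

```text
time: 1.6
tool_pos: [0.5196, 0.1665, 0.2498]
tcp_rot: [-0.001, 1.572, 0.002]
wrist_force: [0.2, -0.2, -0.7]
width: 0.7
```

```bash
python3 - <<'E'
from h import *
s=monitor.read_state();print(s["tool_pos"],s["width"],s["wrist_force"]);im=imaging.read_camera("wrist")
for n,P in dict(sA=(.5843,.2049),f1=(.5798,.1287),f2=(.5108,.2049),sB=(.516,.1259),f3=(.4558,.2033),f4=(.4575,.1264)).items(): 
    c=proj("wrist",[*P,.012],s);print(n,c.round(1));cv2.drawMarker(im,tuple(int(round(x)) for x in c),(0,0,255),0,8,1)
cv2.imwrite("pics/w1.png",im)
E
```

```text
[0.51959729 0.16651561 0.24975873] 0.6996742148371694 [ 0.18317164 -0.19052901 -0.71351379]
sA [281.3 200. ]
f1 [230.8 197.1]
f2 [282.8 151.5]
sB [227.8 155. ]
f3 [282.9 111.7]
f4 [227.  112.8]
```

View pics/w1.png

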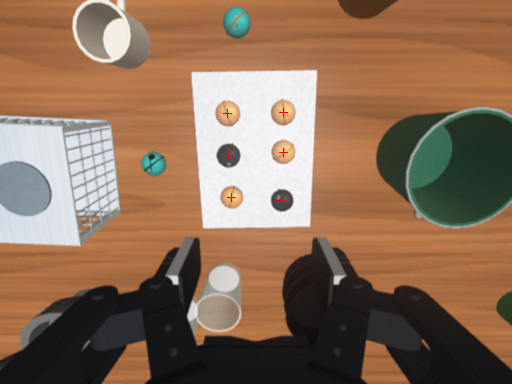

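The six predicted marks sit on the halves to within about 1 px: black at (282,200) and (228,155), tan at the other four. The turquoise ones are outside the mat. I'll pick the first spoiled half.

Call:
jog_arm:
  rows:
    - [0.1,0.0385,0.0645,0,0,0,65]
    - [0.1,0.0385,0.0645,0,0,0,65]
    - [0.2,0.0385,0.0645,0,0,0,65]
    - [0.2,0.0385,0.0645,0,0,0,65]
    - [0.23,0.0385,0.0645,0,0,0,65]
    - [0.246,0.0385,0.0645,0,0,0,65]
    - [0.246,0.0385,0.0645,0,0,0,65]
    - [0.246,0.0385,0.0645,0,0,0,0]
    - [0.246,0.0385,0.0645,0,0,0,0]
    - [0.246,0.0385,0.0645,0,0,0,0]
    - [0.246,0.0385,0.0645,0,0,0,0]
    - [0.246,0.0385,0.0645,0,0,0,0]
    - [0.2,0.0385,0.0645,0,0,0,0]
    - [0.15,0.0385,0.0645,0,0,0,0]
    - [0.1,0.0385,0.0645,0,0,0,0]
    - [0.05,0.0385,0.0645,0,0,0,0]
    - [0.05,0.0385,0.0645,0,0,0,0]
  force: 30

```text
time: 3.35
tool_pos: [0.5896, 0.2069, 0.2105]
tcp_rot: [0.002, 1.555, 0.006]
wrist_force: [1.1, -0.4, 0.9]
width: 0.001
```

```bash
python3 - <<'E'
from h import *
s=monitor.read_state();print(s["tool_pos"],s["width"],s["wrist_force"]);im=imaging.read_camera("wrist")
for n,P in dict(sA=(.5843,.2049),f1=(.5798,.1287)).items(): 
    c=proj("wrist",[*P,.012],s);print(n,c.round(1));cv2.drawMarker(im,tuple(int(round(x)) for x in c),(0,0,255),0,8,1)
cv2.imwrite("pics/w2.png",im)
E
```

```text
[0.58962789 0.20689052 0.21050634] 0.0011093545864900305 [ 1.12017325 -0.41501234  0.91493581]
sA [253.8 156.6]
f1 [195. 153.]
```

View pics/w2.png

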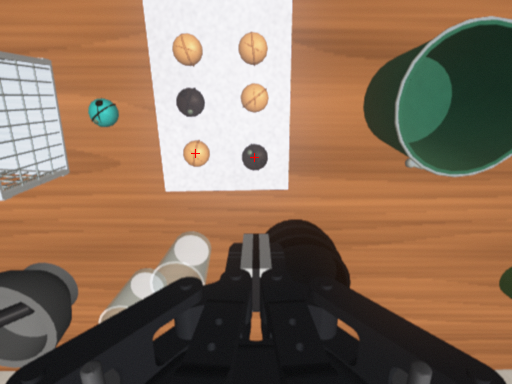

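```bash
python3 - <<'E'
from h import *
s=monitor.read_state();print(go(s,(.584,.205,.003),down(np.pi/2)))
E
```

```text
[ 0.2033 -0.002  -0.0056  0.0023  0.0099 -0.0037]
```

Call:
jog_arm:
  rows:
    - [0.05,-0.002,-0.0056,0,0.01,-0.004,65]
    - [0.1,-0.002,-0.0056,0,0.01,-0.004,65]
    - [0.15,-0.002,-0.0056,0,0.01,-0.004,65]
    - [0.18,-0.002,-0.0056,0,0.01,-0.004,65]
    - [0.203,-0.002,-0.0056,0,0.01,-0.004,65]
    - [0.203,-0.002,-0.0056,0,0.01,-0.004,65]
    - [0.203,-0.002,-0.0056,0,0.01,-0.004,65]

```text
time: 4.1
tool_pos: [0.5827, 0.2045, 0.002]
tcp_rot: [-0.003, 1.574, 0.001]
wrist_force: [0.4, 0.9, 0.2]
width: 0.652
```

Call:
jog_arm:
  rows:
    - [0,0,0,0,0,0,20]
    - [0,0,0,0,0,0,20]
    - [0,0,0,0,0,0,20]
    - [0,0,0,0,0,0,20]
    - [0,0,0,0,0,0,20]
    - [0,0,0,0,0,0,20]
  force: 30

```text
time: 4.7
tool_pos: [0.5828, 0.2046, 0.0023]
tcp_rot: [-0.003, 1.573, 0.001]
wrist_force: [0.1, -0.1, -0.2]
width: 0.198
```

```bash
python3 - <<'E'
from h import *
im=imaging.read_camera("wrist");im2=imaging.read_camera("scene")
a=cv2.resize(im[130:330,150:400],None,fx=2,fy=2);b=cv2.resize(im2[190:270,260:350],None,fx=4,fy=5)
cv2.imwrite("pics/w3.png",np.hstack([a[:400],b[:400,:290]]))
E
```

```text
(no output)
```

View pics/w3.png

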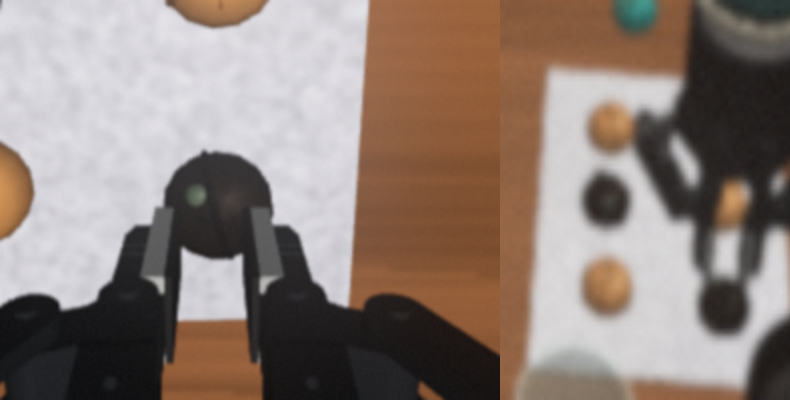

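The wrist crop shows the pads at the upper dome of the black half (crop 215,205), so the tips ride higher than the TCP at this opening. I'll open, feel lower step by step, and watch the force.

Call:
jog_arm:
  rows:
    - [0,0,0,0,0,0,60]
    - [0,0,0,0,0,0,60]
    - [0,0,0,0,0,0,60]
    - [0,0,0,0,0,0,60]
    - [0.002,0,0,0,0,0,60]
    - [0.004,0,0,0,0,0,60]
    - [0.004,0,0,0,0,0,60]

```text
time: 5.5
tool_pos: [0.5822, 0.2044, -0.0025]
tcp_rot: [-0.003, 1.575, 0.001]
wrist_force: [0.2, 1.2, -0.7]
width: 0.599
```

Call:
jog_arm:
  rows:
    - [0.002,0,0.001,0,0,0,55]
    - [0.003,0,0.001,0,0,0,55]
    - [0.003,0,0.001,0,0,0,48]
    - [0.003,0,0.001,0,0,0,43]
    - [0.003,0,0.001,0,0,0,35]
    - [0.003,0,0.001,0,0,0,35]
    - [0.003,0,0.001,0,0,0,35]
    - [0.003,0,0.001,0,0,0,35]
  force: 30

```text
time: 6.3
tool_pos: [0.5833, 0.2044, -0.0054]
tcp_rot: [-0.003, 1.574, 0.001]
wrist_force: [-0.3, 0.6, -0.4]
width: 0.349
```

Call:
jog_arm:
  rows:
    - [0,0,0,0,0,0,28]
    - [0,0,0,0,0,0,28]
    - [0,0,0,0,0,0,22]
    - [0,0,0,0,0,0,22]
    - [0,0,0,0,0,0,22]
  force: 30

```text
time: 6.8
tool_pos: [0.5833, 0.2044, -0.0054]
tcp_rot: [-0.003, 1.574, 0.001]
wrist_force: [-0.1, -0.0, 0.1]
width: 0.222
```

```bash
python3 - <<'E'
from h import *
s=monitor.read_state();print(s["width"],proj("wrist",s["tool_pos"],s),bot.pinch_z,[a for a in dir(bot) if a[0]!='_'])
im=imaging.read_camera("wrist");im2=imaging.read_camera("scene")
a=cv2.resize(im[170:330,190:330],None,fx=3.2,fy=3.2,interpolation=2);b=cv2.resize(im2[230:265,300:335],None,fx=10,fy=14.6,interpolation=2)
cv2.imwrite("pics/w4.png",np.hstack([a[:511],b[:511]]))
E
```

```text
0.2223123975195182 [256.66133974 225.05366608] 0.0187 ['MotionError', 'pinch_z']
```

View pics/w4.png

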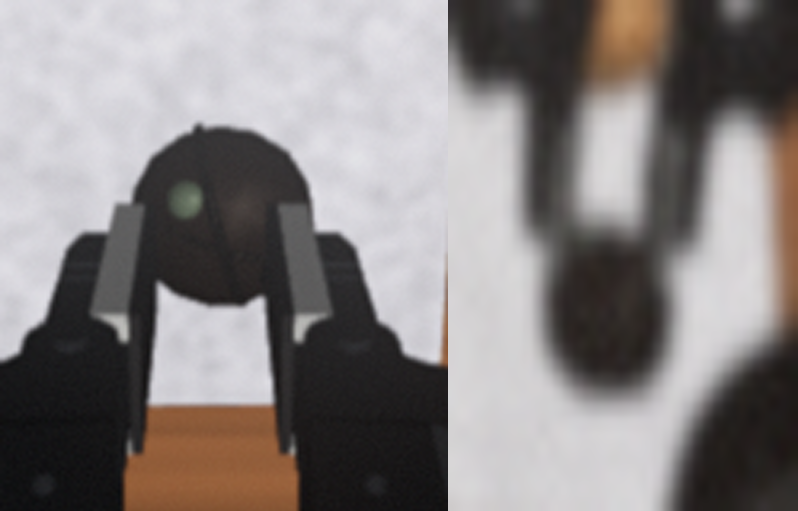

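```bash
python3 - <<'E'
from h import *
s=monitor.read_state()
print(proj("wrist",[.5843,.2049,.012],s),proj("scene",[.5843,.2049,.012]),"scene tcp",proj("scene",s["tool_pos"]))
for z in np.arange(-.005,.035,.005): print(z,wp("wrist",256.4,234,z,s).round(4),wp("scene",316.7,246.4,z).round(4))
E
```

```text
[257.50966052 238.51873954] [314.76864333 249.28323593] scene tcp [313.9017304  253.41147249]
-0.005 [ 0.5895  0.2043 -0.005 ] [ 0.5579  0.2121 -0.005 ]
0.0 [0.5871 0.2043 0.    ] [0.5625 0.2115 0.    ]
0.005 [0.5847 0.2042 0.005 ] [0.5671 0.2109 0.005 ]
0.009999999999999998 [0.5823 0.2042 0.01  ] [0.5718 0.2103 0.01  ]
0.015 [0.5799 0.2042 0.015 ] [0.5764 0.2097 0.015 ]
0.02 [0.5775 0.2042 0.02  ] [0.581  0.2091 0.02  ]
0.024999999999999998 [0.5751 0.2042 0.025 ] [0.5856 0.2085 0.025 ]
0.030000000000000002 [0.5727 0.2042 0.03  ] [0.5903 0.2079 0.03  ]
```

Call:
jog_arm:
  rows:
    - [0,0,0.001,0,0,0,60]
    - [0,0,0.001,0,0,0,60]
    - [0,0,0.001,0,0,0,60]
    - [0,0,0.001,0,0,0,60]
    - [0.002,0,0.001,0,0,0,60]
    - [0.004,0,0.001,0,0,0,60]
    - [0.006,0,0.001,0,0,0,60]
    - [0.006,0,0.001,0,0,0,60]

```text
time: 7.7
tool_pos: [0.5838, 0.2043, -0.012]
tcp_rot: [-0.003, 1.575, 0.0]
wrist_force: [-1.2, -0.1, -1.2]
width: 0.604
```

Call:
jog_arm:
  rows:
    - [0.002,0,0,0,0,0,60]
    - [0.004,0,0,0,0,0,60]
    - [0.006,0,0,0,0,0,60]
    - [0.006,0,0,0,0,0,60]

```text
time: 8.1
tool_pos: [0.5834, 0.2042, -0.0184]
tcp_rot: [-0.003, 1.576, 0.0]
wrist_force: [0.1, -0.4, -0.3]
width: 0.602
```

```bash
python3 - <<'E'
from h import *
s=monitor.read_state();print(s["tool_pos"],s["wrist_force"],s["q"].round(4))
im2=imaging.read_camera("scene");im=imaging.read_camera("wrist")
a=cv2.resize(im[170:330,190:330],None,fx=3.2,fy=3.2,interpolation=2);b=cv2.resize(im2[230:265,300:335],None,fx=10,fy=14.6,interpolation=2)
cv2.imwrite("pics/w5.png",np.hstack([a[:511],b[:511]]))
E
```

```text
[ 0.58337758  0.20416731 -0.01842341] [ 0.06970939 -0.42017659 -0.28932926] [ 2.9650e-01  3.7960e-01  1.8971e+00 -4.0000e-04  8.7050e-01 -1.2762e+00]
```

View pics/w5.png

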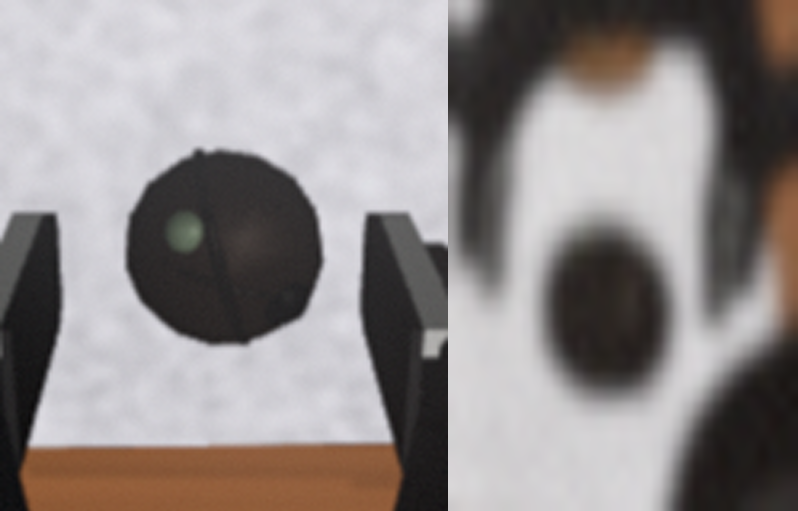

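Call:
jog_arm:
  rows:
    - [0,0,0.001,0,0,0,50]
    - [0,0,0.001,0,0,0,50]
    - [0,0,0.001,0,0,0,45]
    - [0,0,0.001,0,0,0,45]
    - [0,0,0.001,0,0,0,38]
    - [0,0,0.001,0,0,0,38]
    - [0,0,0.001,0,0,0,30]
    - [0,0,0.001,0,0,0,30]
    - [0,0,0.001,0,0,0,30]
  force: 30

```text
time: 9.1
tool_pos: [0.585, 0.2045, -0.0176]
tcp_rot: [-0.003, 1.575, 0.001]
wrist_force: [-1.4, 1.2, 4.7]
width: 0.341
```

Call:
jog_arm:
  rows:
    - [0,0,-0.001,0,0,0,50]
    - [0,0,-0.001,0,0,0,50]
    - [0,0,-0.001,0,0,0,50]
    - [0.003,0,-0.001,0,0,0,50]
    - [0.006,0,-0.001,0,0,0,50]
    - [0.009,0,-0.001,0,0,0,50]
    - [0.009,0,-0.001,0,0,0,50]

```text
time: 9.8
tool_pos: [0.5833, 0.2043, -0.0275]
tcp_rot: [-0.003, 1.576, 0.0]
wrist_force: [-0.1, 1.0, 0.7]
width: 0.505
```

Call:
jog_arm:
  rows:
    - [0,0,0.001,0,0,0,45]
    - [0,0,0.001,0,0,0,42]
    - [0,0,0.001,0,0,0,30]
    - [0,0,0.001,0,0,0,30]
    - [0,0,0.001,0,0,0,30]
    - [0,0,0.001,0,0,0,30]
  force: 30

```text
time: 10.4
tool_pos: [0.5845, 0.2043, -0.0273]
tcp_rot: [-0.003, 1.576, 0.0]
wrist_force: [0.5, -0.0, 1.6]
width: 0.39
```

Call:
jog_arm:
  rows:
    - [-0.01,0,0,0,0,0,25]
    - [-0.04,0,0,0,0,0,25]
    - [-0.08,0,0,0,0,0,25]
    - [-0.12,0,0,0,0,0,25]
    - [-0.167,0,0,0,0,0,25]
    - [-0.167,0,0,0,0,0,25]
  force: 40

```text
time: 11.0
tool_pos: [0.591, 0.2064, 0.1494]
tcp_rot: [0.001, 1.561, 0.004]
wrist_force: [1.2, -0.7, 0.9]
width: 0.386
```

Call:
jog_arm:
  rows:
    - [0,0.19,-0.075,0,0,0,25]
    - [0,0.19,-0.075,0,0,0,25]
    - [0,0.19,-0.075,0,0,0,25]
    - [0,0.19,-0.075,0,0,0,25]
    - [0,0.191,-0.075,0,0,0,25]
    - [0,0.191,-0.075,0,0,0,25]
    - [0.04,0.191,-0.075,0,0,0,25]
    - [0.065,0.191,-0.075,0,0,0,25]
    - [0.065,0.191,-0.075,0,0,0,25]

```text
time: 11.9
tool_pos: [0.5134, 0.3931, 0.0791]
tcp_rot: [-0.003, 1.569, -0.002]
wrist_force: [-0.7, -0.7, 0.4]
width: 0.378
```

Call:
jog_arm:
  rows:
    - [0,0,0,0,0,0,55]
    - [0,0,0,0,0,0,55]
    - [0,0,0,0,0,0,55]
    - [0,0,0,0,0,0,55]
    - [-0.04,0,0,0,0,0,55]
    - [-0.08,0,0,0,0,0,55]
    - [-0.08,-0.267,0.003,0,0,0,55]
    - [-0.08,-0.267,0.003,0,0,0,55]
    - [-0.08,-0.267,0.003,0,0,0,55]
    - [-0.08,-0.267,0.003,0,0,0,55]
    - [-0.08,-0.267,0.003,0,0,0,55]
    - [-0.08,-0.267,0.003,0,0,0,55]
    - [-0.08,-0.267,0.003,0,0,0,55]

```text
time: 13.2
tool_pos: [0.5169, 0.124, 0.1612]
tcp_rot: [-0.0, 1.567, -0.005]
wrist_force: [-0.3, 0.0, 0.1]
width: 0.549
```

```bash
python3 - <<'E'
from h import *
s=monitor.read_state();print(s["tool_pos"],s["width"]);im=imaging.read_camera("top")
cv2.imwrite("pics/t2.png",cv2.resize(im[170:250,110:260],None,fx=5,fy=5,interpolation=2))
print(go(s,(.516,.126,-.026),down(np.pi/2)))
E
```

```text
[0.51690269 0.12404349 0.16124662] 0.5491256483736456
[ 0.1872  0.0026 -0.0016 -0.0031  0.0039  0.0035]
```

View pics/t2.png

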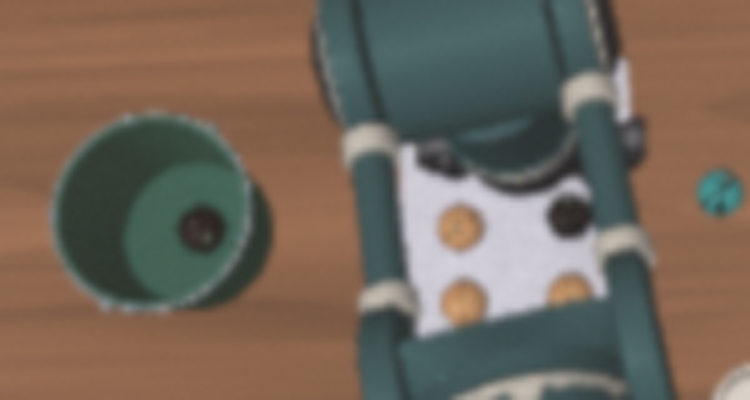

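The first black half lies in the caddy (crop 202,230), and the second is still at its place. I'll grip that one next.

Call:
jog_arm:
  rows:
    - [0.05,0.0025,-0.001,0,0.004,0.003,55]
    - [0.1,0.0025,-0.001,0,0.004,0.003,55]
    - [0.14,0.0025,-0.001,0,0.004,0.003,55]
    - [0.17,0.0025,-0.001,0,0.004,0.003,55]
    - [0.188,0.0025,-0.001,0,0.004,0.003,55]
    - [0.188,0.0025,-0.001,0,0.004,0.003,50]
    - [0.188,0.0025,-0.001,0,0.004,0.003,25]
    - [0.188,0.0025,-0.001,0,0.004,0.003,25]
    - [0.188,0.0025,-0.001,0,0.004,0.003,25]
    - [0.188,0.0025,-0.001,0,0.004,0.003,25]
    - [0.188,0.0025,-0.001,0,0.004,0.003,25]
    - [0.178,0.0025,-0.001,0,0.004,0.003,25]
    - [0.14,0.0025,-0.001,0,0.004,0.003,25]
    - [0.1,0.0025,-0.001,0,0.004,0.003,25]
    - [0.05,0.0025,-0.001,0,0.004,0.003,25]
    - [0.02,0.0025,-0.001,0,0.004,0.003,25]
    - [0.02,0.0025,-0.001,0,0.004,0.003,25]
  force: 40

```text
time: 14.95
tool_pos: [0.5207, 0.1289, 0.1485]
tcp_rot: [0.004, 1.559, 0.0]
wrist_force: [0.8, 0.5, 0.3]
width: 0.382
```

Call:
jog_arm:
  rows:
    - [0,0.27,-0.008,0,0.012,0,25]
    - [0,0.27,-0.008,0,0.012,0,25]
    - [0,0.27,-0.008,0,0.012,0,25]
    - [0,0.27,-0.008,0,0.012,0,25]
    - [0,0.27,-0.008,0,0.012,0,25]
    - [0,0.27,-0.008,0,0.012,0,25]
    - [0,0.27,-0.008,0,0.012,0,25]
    - [0.04,0.27,-0.008,0,0.012,0,25]
    - [0.068,0.27,-0.008,0,0.012,0,25]
    - [0.068,0.27,-0.008,0,0.012,0,25]

```text
time: 15.95
tool_pos: [0.5103, 0.3945, 0.0753]
tcp_rot: [-0.001, 1.58, -0.006]
wrist_force: [-0.8, -1.1, -0.4]
width: 0.376
```

Call:
jog_arm:
  rows:
    - [0,0,0,0,0,0,60]
    - [0,0,0,0,0,0,60]
    - [0,0,0,0,0,0,60]
    - [-0.05,0,0,0,0,0,60]
    - [-0.1,0,0,0,0,0,60]
    - [-0.145,0,0,0,0,0,60]
    - [-0.145,-0.5435,0.0227,1.61,0,0,60]
    - [-0.145,-0.5435,0.0227,1.61,0,0,60]
    - [-0.145,-0.5435,0.0227,1.61,0,0,60]
    - [-0.145,-0.5435,0.0227,1.61,0,0,60]
    - [-0.145,-0.5435,0.0227,1.61,0,0,60]
    - [-0.145,-0.5435,0.0227,1.61,0,0,60]
    - [-0.145,-0.5435,0.0227,1.61,0,0,60]
    - [-0.145,-0.5435,0.0227,1.61,0,0,60]
    - [-0.145,-0.5435,0.0227,1.61,0,0,60]
    - [-0.145,-0.5435,0.0227,1.61,0,0,60]
    - [-0.145,-0.5435,0.0227,1.61,0,0,60]
    - [-0.145,-0.5435,0.0227,1.61,0,0,60]
    - [-0.145,-0.5435,0.0227,1.61,0,0,60]

```text
time: 17.85
tool_pos: [0.5329, -0.1497, 0.224]
tcp_rot: [1.235, 1.189, -1.249]
wrist_force: [0.9, -0.4, 0.6]
width: 0.601
```

```bash
python3 - <<'E'
from h import *
s=monitor.read_state();print(s["tool_pos"],s["width"],R.from_rotvec(s["tcp_rot"]).as_matrix().round(3).tolist());im=imaging.read_camera("wrist");t=imaging.read_camera("top");cv2.imwrite("pics/t3.png",t)
e=np.array([.04,.9992,0]);y=np.array([-.9992,.04,0]);o=np.array([.5311,-.1932,0]);z=np.array([0,0,1])
for n,l in dict(hole=(.097,0,.114),knob=(.044,0,.147),catch=(-.034,-.022,.17),c1=(.15,.07,.11),c2=(.15,-.07,.11),sl=(-.135,.018,.235)).items():
    c=proj("wrist",o+l[0]*e+l[1]*y+l[2]*z,s);print(n,c.round(1));cv2.drawMarker(im,tuple(int(round(x)) for x in c),(0,0,255),0,8,1)
cv2.imwrite("pics/w6.png",im)
print(t.shape,go(s,(.533,-.149,.09),down(-.04)))
E
```

```text
[ 0.53289701 -0.14966974  0.22403166] 0.6013305528612612 [[-0.007, 0.999, -0.044], [-0.005, -0.045, -0.999], [-1.0, -0.007, 0.005]]
hole [255.3 126.3]
knob [255.3 189.2]
catch [279.5 278.1]
c1 [178.8  67.1]
c2 [331.6  66.4]
sl [233.1 432.8]
(384, 512, 3) [ 0.134   0.001  -0.0013 -0.0045  0.005   0.0066]
```

View pics/w6.png

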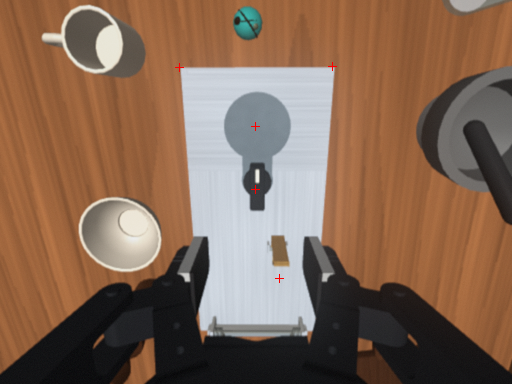

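The trap model fits: the marked corners and hole are on target, and the wing sits at rows 162–210 at u≈257. The pad tips at row 237 confirm they lie about 33–40 mm behind the nominal TCP. Next I lower onto the knob.

Call:
jog_arm:
  rows:
    - [0.04,0.001,-0.0025,-0.0045,0.005,0.0066,60]
    - [0.08,0.001,-0.0025,-0.0045,0.005,0.0066,60]
    - [0.11,0.001,-0.0025,-0.0045,0.005,0.0066,60]
    - [0.13,0.001,-0.0025,-0.0045,0.005,0.0066,55]
    - [0.136,0.001,-0.0025,-0.0045,0.005,0.0066,50]
    - [0.136,0.001,-0.0025,-0.0045,0.005,0.0066,5]
    - [0.136,0.001,-0.0025,-0.0045,0.005,0.0066,5]
    - [0.136,0.001,-0.0025,-0.0045,0.005,0.0066,5]
    - [0.136,0.001,-0.0025,-0.0045,0.005,0.0066,5]
    - [0.136,0.001,-0.0025,-0.0045,0.005,0.0066,5]
    - [0.136,0.001,-0.0025,-0.0045,0.005,0.0066,5]
    - [0.136,0.001,-0.0025,-0.0045,0.005,0.0066,5]
  force: 60

```text
time: 19.15
tool_pos: [0.5336, -0.1446, 0.0877]
tcp_rot: [1.238, 1.193, -1.235]
wrist_force: [4.2, 5.0, -9.7]
width: 0.292
```

Call:
jog_arm:
  rows:
    - [0,0,0,0,0,0,45]
    - [0,0,0,0,0,0,45]
    - [0,0,0,0,0,0,45]
    - [-0.006,0,0.002,0,0,0,45]
    - [-0.01,0,0.002,0,0,0,45]
    - [-0.01,0,0.002,0,0,0,5]
    - [-0.01,0,0.002,0,0,0,5]
    - [-0.01,0,0.002,0,0,0,5]
    - [-0.01,0,0.002,0,0,0,5]
    - [-0.01,0,0.002,0,0,0,5]
    - [-0.01,0,0.002,0,0,0,5]
    - [-0.01,0,0.002,0,0,0,5]
  force: 60

```text
time: 20.35
tool_pos: [0.5337, -0.1469, 0.0986]
tcp_rot: [1.238, 1.192, -1.235]
wrist_force: [-2.8, -0.1, 6.3]
width: 0.145
```

Call:
jog_arm:
  rows:
    - [0,0,0,-0.13,0,0,5]
    - [0,0,0,-0.26,0,0,5]
    - [0,0,0,-0.39,0,0,5]
    - [0,0,0,-0.52,0,0,5]
    - [0,0,0,-0.65,0,0,5]
    - [0,0,0,-0.78,0,0,5]
    - [0,0,0,-0.91,0,0,5]
    - [0,0,0,-1.04,0,0,5]
    - [0,0,0,-1.17,0,0,5]
    - [0,0,0,-1.3,0,0,5]
    - [0,0,0,-1.33,0,0,5]
    - [0,0,0,-1.33,0,0,5]

```text
time: 21.55
tool_pos: [0.5319, -0.1481, 0.0987]
tcp_rot: [0.217, 1.562, -0.217]
wrist_force: [-6.3, -4.5, 4.5]
width: 0.146
```

Call:
jog_arm:
  rows:
    - [0,0,0,0,0,0,50]
    - [0,0,0,0,0,0,50]
    - [0,0,0,0,0,0,50]
    - [0,0,0,0,0,0,50]
    - [-0.05,0,0,0,0,0,50]
    - [-0.1,0,0,0,0,0,55]
    - [-0.12,0.05,0,-0.1,0,0,55]
    - [-0.12,0.1,0,-0.2,0,0,55]
    - [-0.12,0.15,0,-0.28,0,0,55]
    - [-0.12,0.2,0,-0.28,0,0,55]
    - [-0.12,0.25,0,-0.28,0,0,55]
    - [-0.12,0.25,0,-0.28,0,0,55]

```text
time: 22.75
tool_pos: [0.6013, 0.0982, 0.2183]
tcp_rot: [-0.005, 1.573, 0.009]
wrist_force: [-0.0, 0.4, 0.4]
width: 0.55
```

```bash
python3 - <<'E'
from h import *
s=monitor.read_state();print(s["tool_pos"],s["width"]);im=imaging.read_camera("wrist");t=imaging.read_camera("top")
cv2.imwrite("pics/w7.png",np.hstack([im[::1,90:400],cv2.resize(t[160:256,170:292],(488,384),interpolation=2)]))
hsv=cv2.cvtColor(im,cv2.COLOR_BGR2HSV)
for n,P in dict(f1=(.5798,.1287),f2=(.5108,.2049),f3=(.4558,.2033),f4=(.4575,.1264)).items(): print(n,proj("wrist",[*P,.012],s).round(1))
m=cv2.inRange(hsv,(8,60,140),(25,190,255));n,l,st,c=cv2.connectedComponentsWithStats(m)
for k in range(1,n):
    if 150<st[k,4]<3000: print(st[k],c[k].round(1),wp("wrist",*c[k],.012,s).round(4))
print(go(s,(.5798,.1287,-.026),down(np.pi/2)))
E
```

```text
[0.60132654 0.09819219 0.21830038] 0.549721394590139
f1 [279.1 146.1]
f2 [342.2  91.1]
f3 [345.6  42. ]
f4 [280.7  42.8]
[331  27  29  32 694] [345.1  42.5] [0.4564 0.2029 0.012 ]
[267  28  28  31 687] [280.7  43.3] [0.4581 0.1264 0.012 ]
[329  78  27  28 598] [342.   91.3] [0.511  0.2047 0.012 ]
[267 134  26  25 503] [279.6 146.2] [0.5799 0.1293 0.012 ]
[259 256  33  40 856] [276.  275.6] [0.7764 0.1307 0.012 ]
[201 301  32  34 642] [218.9 317.5] [0.8547 0.0417 0.012 ]
[  0 335  47  30 418] [ 18.5 352.2] [ 0.928  -0.2959  0.012 ]
[130 338  28  27 480] [146.7 353.7] [ 0.9297 -0.0817  0.012 ]
[355 338  28  28 503] [364.6 354.3] [0.9282 0.2848 0.012 ]
[ 0.2444  0.0301 -0.0208  0.0091 -0.0018 -0.0025]
```

View pics/w7.png

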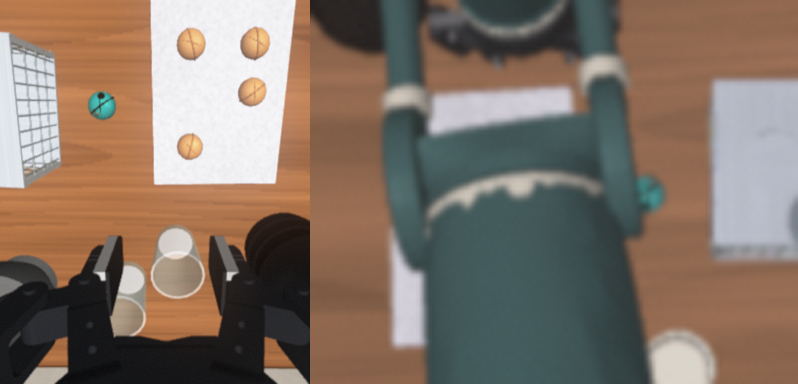

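The four tan halves are where I measured them, to within about 1 mm. The disc has swung to the robot side, leaving the hole clear. Next I pick the first tan half.

Call:
jog_arm:
  rows:
    - [0,0.0305,-0.021,0.009,0,-0.002,55]
    - [0.05,0.0305,-0.021,0.009,0,-0.002,55]
    - [0.1,0.0305,-0.021,0.009,0,-0.002,55]
    - [0.15,0.0305,-0.021,0.009,0,-0.002,55]
    - [0.2,0.0305,-0.021,0.009,0,-0.002,55]
    - [0.225,0.0305,-0.021,0.009,0,-0.002,55]
    - [0.2445,0.0305,-0.021,0.009,0,-0.002,55]
    - [0.2445,0.0305,-0.021,0.009,0,-0.002,50]
    - [0.2445,0.0305,-0.021,0.009,0,-0.002,25]
    - [0.2445,0.0305,-0.021,0.009,0,-0.002,25]
    - [0.2445,0.0305,-0.021,0.009,0,-0.002,25]
    - [0.2445,0.0305,-0.021,0.009,0,-0.002,25]
    - [0.2445,0.0305,-0.021,0.009,0,-0.002,25]
    - [0.235,0.0305,-0.021,0.009,0,-0.002,25]
    - [0.2,0.0305,-0.021,0.009,0,-0.002,25]
    - [0.15,0.0305,-0.021,0.009,0,-0.002,25]
    - [0.1,0.0305,-0.021,0.009,0,-0.002,25]
    - [0.05,0.0305,-0.021,0.009,0,-0.002,25]
    - [0.05,0.0305,-0.021,0.009,0,-0.002,25]
  force: 40

```text
time: 24.75
tool_pos: [0.5852, 0.1255, 0.1789]
tcp_rot: [0.002, 1.557, -0.001]
wrist_force: [1.4, -0.3, -0.2]
width: 0.382
```

```bash
python3 - <<'E'
from h import *
s=monitor.read_state();print(s["tool_pos"],s["width"]);print(go(s,(.5355,-.0955,.092),down(-.04)))
im=imaging.read_camera("top")
c=proj("top",[.535,-.0963,.11]);d=proj("top",[.481,-.137,.114]);print(c,d,im[int(c[1]),int(c[0])],im[int(d[1]),int(d[0])])
E
```

```text
[0.58524211 0.12550642 0.17888914] 0.3824366889301101
[ 0.0861 -0.2211 -0.0506  1.609   0.0105 -0.0116]
[286.1077617  200.30230259] [299.23007297 215.43153887] [194 183 179] [133 125 118]
```

Call:
jog_arm:
  rows:
    - [0,-0.221,-0.051,1.609,0.01,-0.011,25]
    - [0,-0.221,-0.051,1.609,0.01,-0.011,25]
    - [0,-0.221,-0.051,1.609,0.01,-0.011,25]
    - [0,-0.221,-0.051,1.609,0.01,-0.011,25]
    - [0,-0.221,-0.051,1.609,0.01,-0.011,25]
    - [0,-0.221,-0.051,1.609,0.01,-0.011,25]
    - [0,-0.221,-0.051,1.609,0.01,-0.011,25]
    - [0,-0.221,-0.051,1.609,0.01,-0.011,25]
    - [0,-0.221,-0.051,1.609,0.01,-0.011,25]
    - [0,-0.221,-0.051,1.609,0.01,-0.011,25]
    - [0,-0.221,-0.051,1.609,0.01,-0.011,25]
    - [0.04,-0.221,-0.051,1.609,0.01,-0.011,25]
    - [0.07,-0.221,-0.051,1.609,0.01,-0.011,25]
    - [0.083,-0.221,-0.051,1.609,0.01,-0.011,25]
    - [0.083,-0.221,-0.051,1.609,0.01,-0.011,25]
    - [0.083,-0.221,-0.051,1.609,0.01,-0.011,25]

```text
time: 26.4
tool_pos: [0.5324, -0.0959, 0.0918]
tcp_rot: [1.235, 1.193, -1.243]
wrist_force: [0.0, -0.4, 0.1]
width: 0.381
```

Call:
jog_arm:
  rows:
    - [0,0.003,0,0,0,0,25]
    - [0,0.003,0,0,0,0,55]
    - [0,0.003,0,0,0,0,55]
    - [0,0.003,0,0,0,0,55]
    - [0,0.003,0,0,0,0,55]
    - [-0.05,0.003,0,0,0,0,55]
    - [-0.1,0.003,0,0,0,0,55]
    - [-0.1,-0.038,-0.299,-1.61,0,0,55]
    - [-0.1,-0.038,-0.299,-1.61,0,0,55]
    - [-0.1,-0.038,-0.299,-1.61,0,0,55]
    - [-0.1,-0.038,-0.299,-1.61,0,0,55]
    - [-0.1,-0.038,-0.299,-1.61,0,0,55]
    - [-0.1,-0.038,-0.299,-1.61,0,0,55]
    - [-0.1,-0.038,-0.299,-1.61,0,0,55]
    - [-0.1,-0.038,-0.299,-1.61,0,0,55]
    - [-0.1,-0.038,-0.299,-1.61,0,0,55]
    - [-0.1,-0.038,-0.299,-1.61,0,0,55]
    - [-0.1,-0.038,-0.299,-1.61,0,0,55]
    - [-0.1,-0.038,-0.299,-1.61,0,0,55]
    - [-0.1,-0.038,-0.299,-1.61,0,0,55]

```text
time: 28.4
tool_pos: [0.5069, 0.2045, 0.1917]
tcp_rot: [0.002, 1.576, -0.004]
wrist_force: [0.8, 0.1, 0.7]
width: 0.552
```

```bash
cat > look.py <<'E'
from h import *
import sys
s=monitor.read_state();print(s["tool_pos"].round(4),s["width"].round(3));im=imaging.read_camera("wrist")
m=cv2.inRange(cv2.cvtColor(im,cv2.COLOR_BGR2HSV),(8,60,140),(25,190,255));n,l,st,c=cv2.connectedComponentsWithStats(m)
for k in range(1,n):
    w=wp("wrist",*c[k],.012,s)
    if 150<st[k,4]<3000 and w[0]<.65 : print(st[k],w.round(4))
P=[float(x) for x in sys.argv[1:3]]
print("go",go(s,(*P,-.026),down(np.pi/2)))
t=imaging.read_camera("top");cv2.imwrite("pics/last_top.png",t)
m=cv2.inRange(cv2.cvtColor(t,cv2.COLOR_BGR2HSV),(8,90,120),(25,190,255));m[:165]=0;m[240:]=0
for name,(a,b,cc,d) in dict(mat=(188,240,180,250),hole=(276,298,190,212)).items():
    n,l,st,c=cv2.connectedComponentsWithStats(m[cc:d,a:b]);print(name,[(st[k,4],(c[k]+[a,cc]).round(1).tolist()) for k in range(1,n) if st[k,4]>3])
E
python3 look.py .511 .2047
```

```text
Traceback (most recent call last):
  File "look.py", line 3, in <module>
    s=monitor.read_state();print(s["tool_pos"].round(4),s["width"].round(3));im=imaging.read_camera("wrist")
                                                        ^^^^^^^^^^^^^^^^
AttributeError: 'float' object has no attribute 'round'
```

```bash
sed -i 's/s\["width"\].round(3)/s["width"]/' look.py; python3 look.py .511 .2047
```

```text
[0.5069 0.2045 0.1917] 0.5519772383932436
[242 111  28  29 616] [0.4563 0.2034 0.012 ]
[178 113  29  28 634] [0.4575 0.1271 0.012 ]
[244 157  27  26 546] [0.5105 0.2054 0.012 ]
[ 16 183  17  25 279] [ 0.5418 -0.0948  0.012 ]
[  3 185  16  22 225] [ 0.5439 -0.113   0.012 ]
go [ 0.2176  0.0005  0.0053 -0.0035 -0.0052  0.001 ]
mat [(np.int32(210), [229.3, 195.7]), (np.int32(21), [188.0, 221.0]), (np.int32(45), [223.6, 228.9])]
hole [(np.int32(45), [285.7, 203.1])]
```

Call:
jog_arm:
  rows:
    - [0.05,0.0005,0.004,-0.003,-0.005,0.001,55]
    - [0.1,0.0005,0.004,-0.003,-0.005,0.001,55]
    - [0.15,0.0005,0.004,-0.003,-0.005,0.001,55]
    - [0.195,0.0005,0.004,-0.003,-0.005,0.001,55]
    - [0.2176,0.0005,0.004,-0.003,-0.005,0.001,55]
    - [0.2176,0.0005,0.004,-0.003,-0.005,0.001,50]
    - [0.2176,0.0005,0.004,-0.003,-0.005,0.001,25]
    - [0.2176,0.0005,0.004,-0.003,-0.005,0.001,25]
    - [0.2176,0.0005,0.004,-0.003,-0.005,0.001,25]
    - [0.2176,0.0005,0.004,-0.003,-0.005,0.001,25]
    - [0.2176,0.0005,0.004,-0.003,-0.005,0.001,25]
    - [0.208,0.0005,0.004,-0.003,-0.005,0.001,25]
    - [0.17,0.0005,0.004,-0.003,-0.005,0.001,25]
    - [0.12,0.0005,0.004,-0.003,-0.005,0.001,25]
    - [0.07,0.0005,0.004,-0.003,-0.005,0.001,25]
    - [0.02,0.0005,0.004,-0.003,-0.005,0.001,25]
    - [0.02,0.0005,0.004,-0.003,-0.005,0.001,25]
  force: 40

```text
time: 30.2
tool_pos: [0.5167, 0.207, 0.1821]
tcp_rot: [0.004, 1.555, 0.005]
wrist_force: [0.1, -0.3, 0.8]
width: 0.384
```

Call:
jog_arm:
  rows:
    - [0,-0.303,0.021,1.61,0.01,-0.011,25]
    - [0,-0.303,0.021,1.61,0.01,-0.011,25]
    - [0,-0.303,0.021,1.61,0.01,-0.011,25]
    - [0,-0.303,0.021,1.61,0.01,-0.011,25]
    - [0,-0.303,0.021,1.61,0.01,-0.011,25]
    - [0,-0.303,0.021,1.61,0.01,-0.011,25]
    - [0,-0.303,0.021,1.61,0.01,-0.011,25]
    - [0,-0.303,0.021,1.61,0.01,-0.011,25]
    - [0,-0.303,0.021,1.61,0.01,-0.011,25]
    - [0,-0.303,0.021,1.61,0.01,-0.011,25]
    - [0,-0.303,0.021,1.61,0.01,-0.011,25]
    - [0,-0.303,0.021,1.61,0.01,-0.011,25]
    - [0.04,-0.303,0.021,1.61,0.01,-0.011,25]
    - [0.07,-0.303,0.021,1.61,0.01,-0.011,25]
    - [0.086,-0.303,0.021,1.61,0.01,-0.011,25]
    - [0.086,-0.303,0.021,1.61,0.01,-0.011,25]
    - [0.086,-0.303,0.021,1.61,0.01,-0.011,25]

```text
time: 31.9
tool_pos: [0.5392, -0.0955, 0.095]
tcp_rot: [1.242, 1.193, -1.232]
wrist_force: [0.1, -0.4, 0.1]
width: 0.385
```

Call:
jog_arm:
  rows:
    - [0,-0.003,0,0,0,0,25]
    - [0,-0.003,0,0,0,0,55]
    - [0,-0.003,0,0,0,0,55]
    - [0,-0.003,0,0,0,0,55]
    - [0,-0.003,0,0,0,0,55]
    - [-0.05,-0.003,0,0,0,0,55]
    - [-0.1,-0.003,0,0,0,0,55]
    - [-0.1,-0.094,-0.295,-1.61,0,0,55]
    - [-0.1,-0.094,-0.295,-1.61,0,0,55]
    - [-0.1,-0.094,-0.295,-1.61,0,0,55]
    - [-0.1,-0.094,-0.295,-1.61,0,0,55]
    - [-0.1,-0.094,-0.295,-1.61,0,0,55]
    - [-0.1,-0.094,-0.295,-1.61,0,0,55]
    - [-0.1,-0.094,-0.295,-1.61,0,0,55]
    - [-0.1,-0.094,-0.295,-1.61,0,0,55]
    - [-0.1,-0.094,-0.295,-1.61,0,0,55]
    - [-0.1,-0.094,-0.295,-1.61,0,0,55]
    - [-0.1,-0.094,-0.295,-1.61,0,0,55]
    - [-0.1,-0.094,-0.295,-1.61,0,0,55]
    - [-0.1,-0.094,-0.295,-1.61,0,0,55]

```text
time: 33.9
tool_pos: [0.4561, 0.2023, 0.1964]
tcp_rot: [0.005, 1.568, 0.004]
wrist_force: [-0.4, 0.2, 0.4]
width: 0.549
```

```bash
python3 look.py .456 .2035
```

```text
[0.4561 0.2023 0.1964] 0.5492157379907193
[ 56  33  14  29 295] [ 0.3227 -0.0137  0.012 ]
[244 151  26  27 538] [0.4557 0.2035 0.012 ]
[183 153  27  27 555] [0.4571 0.1272 0.012 ]
[ 25 191  18  22 278] [ 0.5049 -0.0886  0.012 ]
[ 15 216  17  25 261] [ 0.5433 -0.1114  0.012 ]
[ 29 216  15  23 201] [ 0.5398 -0.0937  0.012 ]
go [ 0.2224 -0.     -0.0006 -0.0007  0.0026 -0.0054]
mat [(np.int32(227), [226.8, 194.6]), (np.int32(44), [223.5, 229.0]), (np.int32(14), [188.4, 235.5])]
hole [(np.int32(43), [285.9, 203.1])]
```

Call:
jog_arm:
  rows:
    - [0.05,0.0005,0,0,0.002,-0.005,55]
    - [0.1,0.0005,0,0,0.002,-0.005,55]
    - [0.15,0.0005,0,0,0.002,-0.005,55]
    - [0.2,0.0005,0,0,0.002,-0.005,55]
    - [0.2225,0.0005,0,0,0.002,-0.005,55]
    - [0.2225,0.0005,0,0,0.002,-0.005,50]
    - [0.2225,0.0005,0,0,0.002,-0.005,25]
    - [0.2225,0.0005,0,0,0.002,-0.005,25]
    - [0.2225,0.0005,0,0,0.002,-0.005,25]
    - [0.2225,0.0005,0,0,0.002,-0.005,25]
    - [0.2225,0.0005,0,0,0.002,-0.005,25]
    - [0.212,0.0005,0,0,0.002,-0.005,25]
    - [0.17,0.0005,0,0,0.002,-0.005,25]
    - [0.12,0.0005,0,0,0.002,-0.005,25]
    - [0.07,0.0005,0,0,0.002,-0.005,25]
    - [0.02,0.0005,0,0,0.002,-0.005,25]
    - [0.02,0.0005,0,0,0.002,-0.005,25]
    - [0.02,0.0005,0,0,0.002,-0.005,25]
  force: 40

```text
time: 35.8
tool_pos: [0.4575, 0.2034, 0.1793]
tcp_rot: [0.002, 1.565, 0.002]
wrist_force: [-0.0, 0.5, -1.1]
width: 0.379
```

Call:
jog_arm:
  rows:
    - [0,-0.299,0.078,1.61,0.003,-0.004,25]
    - [0,-0.299,0.078,1.61,0.003,-0.004,25]
    - [0,-0.299,0.078,1.61,0.003,-0.004,25]
    - [0,-0.299,0.078,1.61,0.003,-0.004,25]
    - [0,-0.299,0.078,1.61,0.003,-0.004,25]
    - [0,-0.299,0.078,1.61,0.003,-0.004,25]
    - [0,-0.299,0.078,1.61,0.003,-0.004,25]
    - [0,-0.299,0.078,1.61,0.003,-0.004,25]
    - [0,-0.299,0.078,1.61,0.003,-0.004,25]
    - [0,-0.299,0.078,1.61,0.003,-0.004,25]
    - [0,-0.299,0.078,1.61,0.003,-0.004,25]
    - [0,-0.299,0.078,1.61,0.003,-0.004,25]
    - [0.04,-0.299,0.078,1.61,0.003,-0.004,25]
    - [0.07,-0.299,0.078,1.61,0.003,-0.004,25]
    - [0.086,-0.299,0.078,1.61,0.003,-0.004,25]
    - [0.086,-0.299,0.078,1.61,0.003,-0.004,25]
    - [0.086,-0.299,0.078,1.61,0.003,-0.004,25]

```text
time: 37.5
tool_pos: [0.5353, -0.0952, 0.0923]
tcp_rot: [1.238, 1.193, -1.236]
wrist_force: [-0.5, -0.1, -0.3]
width: 0.379
```

Call:
jog_arm:
  rows:
    - [0,0,0,0,0,0,55]
    - [0,0,0,0,0,0,55]
    - [0,0,0,0,0,0,55]
    - [0,0,0,0,0,0,55]
    - [-0.05,0,0,0,0,0,55]
    - [-0.1,0,0,0,0,0,55]
    - [-0.1,-0.088,-0.2185,-1.61,0,0,55]
    - [-0.1,-0.088,-0.2185,-1.61,0,0,55]
    - [-0.1,-0.088,-0.2185,-1.61,0,0,55]
    - [-0.1,-0.088,-0.2185,-1.61,0,0,55]
    - [-0.1,-0.088,-0.2185,-1.61,0,0,55]
    - [-0.1,-0.088,-0.2185,-1.61,0,0,55]
    - [-0.1,-0.088,-0.2185,-1.61,0,0,55]
    - [-0.1,-0.088,-0.2185,-1.61,0,0,55]
    - [-0.1,-0.088,-0.2185,-1.61,0,0,55]
    - [-0.1,-0.088,-0.2185,-1.61,0,0,55]
    - [-0.1,-0.088,-0.2185,-1.61,0,0,55]
    - [-0.1,-0.088,-0.2185,-1.61,0,0,55]
    - [-0.1,-0.088,-0.2185,-1.61,0,0,55]

```text
time: 39.4
tool_pos: [0.4557, 0.1263, 0.1931]
tcp_rot: [0.003, 1.571, 0.001]
wrist_force: [-0.3, 0.3, -0.3]
width: 0.551
```

```bash
python3 look.py .4573 .127
```

```text
[0.4557 0.1263 0.1931] 0.5507781368037233
[244 154  26  27 551] [0.4571 0.1267 0.012 ]
[110 207  11  24 166] [ 0.5282 -0.061   0.012 ]
[ 98 209  13  22 186] [ 0.5292 -0.075   0.012 ]
[ 83 217  16  25 244] [ 0.5414 -0.0958  0.012 ]
go [ 2.191e-01  2.000e-04  1.700e-03 -1.200e-03 -3.000e-04 -2.300e-03]
mat [(np.int32(46), [194.0, 181.1]), (np.int32(149), [237.6, 202.4]), (np.int32(43), [223.2, 228.8]), (np.int32(4), [188.2, 231.2])]
hole [(np.int32(43), [285.9, 203.1])]
```

Call:
jog_arm:
  rows:
    - [0.05,0.0003,0.0015,0,0,-0.002,55]
    - [0.1,0.0003,0.0015,0,0,-0.002,55]
    - [0.15,0.0003,0.0015,0,0,-0.002,55]
    - [0.2,0.0003,0.0015,0,0,-0.002,55]
    - [0.219,0.0003,0.0015,0,0,-0.002,55]
    - [0.219,0.0003,0.0015,0,0,-0.002,50]
    - [0.219,0.0003,0.0015,0,0,-0.002,25]
    - [0.219,0.0003,0.0015,0,0,-0.002,25]
    - [0.219,0.0003,0.0015,0,0,-0.002,25]
    - [0.219,0.0003,0.0015,0,0,-0.002,25]
    - [0.219,0.0003,0.0015,0,0,-0.002,25]
    - [0.209,0.0003,0.0015,0,0,-0.002,25]
    - [0.17,0.0003,0.0015,0,0,-0.002,25]
    - [0.12,0.0003,0.0015,0,0,-0.002,25]
    - [0.07,0.0003,0.0015,0,0,-0.002,25]
    - [0.018,0.0003,0.0015,0,0,-0.002,25]
    - [0.018,0.0003,0.0015,0,0,-0.002,25]
    - [0.018,0.0003,0.0015,0,0,-0.002,25]
  force: 40

```text
time: 41.3
tool_pos: [0.4589, 0.127, 0.1781]
tcp_rot: [0.001, 1.566, 0.001]
wrist_force: [-0.7, 1.2, -0.6]
width: 0.383
```

Call:
jog_arm:
  rows:
    - [0,-0.2225,0.0765,1.61,0.003,-0.004,25]
    - [0,-0.2225,0.0765,1.61,0.003,-0.004,25]
    - [0,-0.2225,0.0765,1.61,0.003,-0.004,25]
    - [0,-0.2225,0.0765,1.61,0.003,-0.004,25]
    - [0,-0.2225,0.0765,1.61,0.003,-0.004,25]
    - [0,-0.2225,0.0765,1.61,0.003,-0.004,25]
    - [0,-0.2225,0.0765,1.61,0.003,-0.004,25]
    - [0,-0.2225,0.0765,1.61,0.003,-0.004,25]
    - [0,-0.2225,0.0765,1.61,0.003,-0.004,25]
    - [0,-0.2225,0.0765,1.61,0.003,-0.004,25]
    - [0,-0.2225,0.0765,1.61,0.003,-0.004,25]
    - [0,-0.2225,0.0765,1.61,0.003,-0.004,25]
    - [0.04,-0.2225,0.0765,1.61,0.003,-0.004,25]
    - [0.07,-0.2225,0.0765,1.61,0.003,-0.004,25]
    - [0.085,-0.2225,0.0765,1.61,0.003,-0.004,25]
    - [0.085,-0.2225,0.0765,1.61,0.003,-0.004,25]
    - [0.085,-0.2225,0.0765,1.61,0.003,-0.004,25]

```text
time: 43.0
tool_pos: [0.5358, -0.0954, 0.0933]
tcp_rot: [1.239, 1.191, -1.237]
wrist_force: [-0.5, -0.5, -0.0]
width: 0.383
```

Call:
jog_arm:
  rows:
    - [0,0,0,0,0,0,55]
    - [0,0,0,0,0,0,55]
    - [0,0,0,0,0,0,55]
    - [0,0,0,0,0,0,55]
    - [-0.05,0,0,0,0,0,55]
    - [-0.1,0,0,0,0,0,55]
    - [-0.13,0,0,0,0,0,55]
    - [-0.13,-0.001,0.052,-1.35,0,0,55]
    - [-0.13,-0.001,0.052,-1.35,0,0,55]
    - [-0.13,-0.001,0.052,-1.35,0,0,55]
    - [-0.13,-0.001,0.052,-1.35,0,0,55]
    - [-0.13,-0.001,0.052,-1.35,0,0,55]
    - [-0.13,-0.001,0.052,-1.35,0,0,55]
    - [-0.13,-0.001,0.052,-1.35,0,0,55]
    - [-0.13,-0.001,0.052,-1.35,0,0,55]
    - [-0.13,-0.001,0.052,-1.35,0,0,55]
    - [-0.13,-0.001,0.052,-1.35,0,0,55]
    - [-0.13,-0.001,0.052,-1.35,0,0,55]

```text
time: 44.8
tool_pos: [0.5328, -0.1475, 0.2234]
tcp_rot: [0.207, 1.56, -0.205]
wrist_force: [-0.2, -0.8, 0.4]
width: 0.551
```

```bash
python3 - <<'E'
from h import *
s=monitor.read_state();print(s["tool_pos"],s["width"]);im=imaging.read_camera("wrist");t=imaging.read_camera("top")
cv2.imwrite("pics/w8.png",np.hstack([cv2.resize(im[:,100:420],None,fx=1.5,fy=1.5)[:500],cv2.resize(t[160:250,120:190],(310,500),interpolation=2)]))
print(go(s,(.5325,-.1475,.098),down(1.31)))
E
```

```text
[ 0.53275765 -0.14747202  0.22336897] 0.550507957038543
[ 0.1254 -0.0002 -0.0003 -0.0017  0.0003 -0.0012]
```

View pics/w8.png

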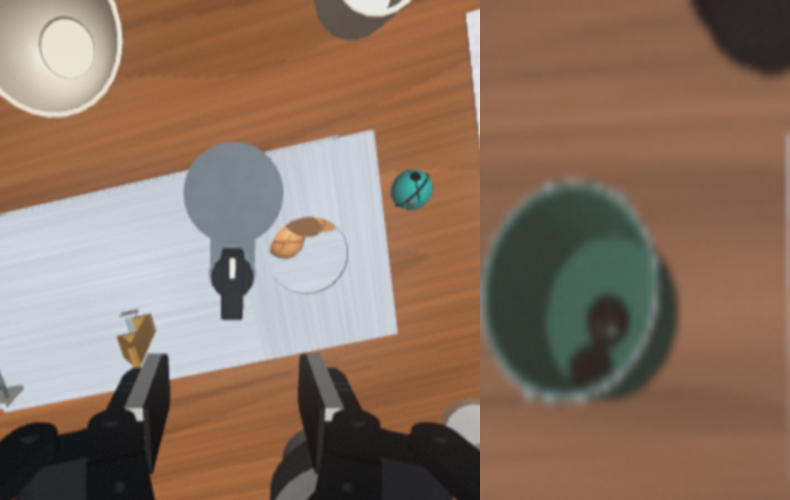

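Two tan halves show through the hole at crop (288,240) and (310,225), and both black halves are in the caddy. The wing lines up with the jaws at crop (232,285). Next I grip the knob and turn it back.

Call:
jog_arm:
  rows:
    - [0.04,0,0,0,0,0,50]
    - [0.08,0,0,0,0,0,50]
    - [0.11,0,0,0,0,0,50]
    - [0.1255,0,0,0,0,0,50]
    - [0.1255,0,0,0,0,0,45]
    - [0.1255,0,0,0,0,0,5]
    - [0.1255,0,0,0,0,0,5]
    - [0.1255,0,0,0,0,0,5]
    - [0.1255,0,0,0,0,0,5]
    - [0.1255,0,0,0,0,0,5]
    - [0.1255,0,0,0,0,0,5]
    - [0.1255,0,0,0,0,0,5]
  force: 60

```text
time: 46.1
tool_pos: [0.5344, -0.1487, 0.1001]
tcp_rot: [0.205, 1.557, -0.206]
wrist_force: [-2.2, -5.6, 6.4]
width: 0.142
```

Call:
jog_arm:
  rows:
    - [0,0,0,0.13,0,0,5]
    - [0,0,0,0.26,0,0,5]
    - [0,0,0,0.39,0,0,5]
    - [0,0,0,0.52,0,0,5]
    - [0,0,0,0.65,0,0,5]
    - [0,0,0,0.78,0,0,5]
    - [0,0,0,0.91,0,0,5]
    - [0,0,0,1.04,0,0,5]
    - [0,0,0,1.17,0,0,5]
    - [0,0,0,1.3,0,0,5]
    - [0,0,0,1.35,0,0,5]
    - [0,0,0,1.35,0,0,5]

```text
time: 47.3
tool_pos: [0.5338, -0.1494, 0.1002]
tcp_rot: [1.24, 1.185, -1.239]
wrist_force: [-2.9, -5.5, -0.9]
width: 0.147
```

Call:
jog_arm:
  rows:
    - [0,0,0,0,0,0,50]
    - [0,0,0,0,0,0,50]
    - [0,0,0,0,0,0,50]
    - [0,0,0,0,0,0,50]
    - [-0.05,0,0,0,0,0,50]
    - [-0.1,0,0,0,0,0,55]
    - [-0.15,0,0,0,0,0,55]
    - [-0.16,0,0,0,0,0,55]
    - [-0.16,0,0,0,0,0,55]

```text
time: 48.2
tool_pos: [0.5353, -0.1494, 0.2639]
tcp_rot: [1.241, 1.179, -1.234]
wrist_force: [0.5, -0.1, -0.5]
width: 0.551
```

```bash
cat >> h.py <<'E'
e=np.array([.04,.9992,0]);yt=np.array([-.9992,.04,0]);o=np.array([.5311,-.1932,0]);zz=np.array([0,0,1.])
t=np.radians(15); d=-np.sin(t)*yt-np.cos(t)*zz
RB=R.from_matrix(np.c_[d,-e,np.cross(d,-e)])
def bar(th,y=.024): return o+(-.135+.105*np.sin(th))*e+y*yt+(.130+.105*np.cos(th))*zz
E
python3 - <<'E'
from h import *
s=monitor.read_state();print(s["tool_pos"],s["width"])
print(go(s,bar(0)-.05*d+.038*d,RB), bar(0))
im=imaging.read_camera("top");c=proj("top",[.535,-.0963,.114]);q=proj("top",[.481,-.137,.114])
print([im[int(p[1]),int(p[0])] for p in (c,q)]); cv2.imwrite("pics/t9.png",im)
im=imaging.read_camera("wrist");cv2.imwrite("pics/w9.png",im);print(proj("wrist",[.535,-.0963,.114],s))
p=proj("wrist",[.535,-.0963,.114],s).round().astype(int);print(im[p[1],p[0]])
E
```

```text
[ 0.5353283  -0.14943414  0.26385414] 0.5505562816554039
[ 0.0177 -0.0294  0.1789  1.5606  0.201   0.1942] [ 0.5017192 -0.327132   0.235    ]
[array([133, 125, 118], dtype=uint8), array([185, 174, 169], dtype=uint8)]
[251.2003426  123.53376916]
[153 144 132]
```

Call:
jog_arm:
  rows:
    - [0.0177,-0.0294,0.1789,1.5606,0.201,0.1942,55]
    - [0.0177,-0.0294,0.1789,1.5606,0.201,0.1942,55]
    - [0.0177,-0.0294,0.1789,1.5606,0.201,0.1942,55]
    - [0.0177,-0.0294,0.1789,1.5606,0.201,0.1942,55]
    - [0.0177,-0.0294,0.1789,1.5606,0.201,0.1942,55]
    - [0.0177,-0.0294,0.1789,1.5606,0.201,0.1942,55]
    - [0.0177,-0.0294,0.1789,1.5606,0.201,0.1942,55]
    - [0.0177,-0.0294,0.1789,1.5606,0.201,0.1942,55]
    - [0.0177,-0.0294,0.1789,1.5606,0.201,0.1942,55]
    - [0.0177,-0.0294,0.1789,1.5606,0.201,0.1942,55]
    - [0.0177,-0.0294,0.1789,1.5606,0.201,0.1942,55]
    - [0.0177,-0.0294,0.1789,1.5606,0.201,0.1942,55]
    - [0.0177,-0.0294,0.1789,1.5606,0.201,0.1942,55]

```text
time: 49.6
tool_pos: [0.4949, -0.3253, 0.239]
tcp_rot: [-2.46, 0.043, 1.91]
wrist_force: [-0.1, 0.2, -0.1]
width: 0.548
```

```bash
python3 - <<'E'
from h import *
s=monitor.read_state();print(s["tool_pos"],s["width"],s["q"].round(2))
im=imaging.read_camera("wrist")
for P in (bar(0,.036),bar(0,.0),bar(0,.018)): 
    c=proj("wrist",P,s);print(c.round(1))
m=cv2.inRange(cv2.cvtColor(im,cv2.COLOR_BGR2HSV),(0,120,80),(5,255,255))|cv2.inRange(cv2.cvtColor(im,cv2.COLOR_BGR2HSV),(175,120,80),(180,255,255))
n,l,st,c=cv2.connectedComponentsWithStats(m);print([(st[k].tolist(),c[k].round(1).tolist(),wp("wrist",*c[k],.235,s).round(4)) for k in range(1,n) if st[k,4]>60])
w=cv2.imread("pics/w9.png")
cv2.imwrite("pics/w10.png",np.hstack([im[:,50:450],w[40:,100:420][:384,:].repeat(1,0) if 0 else cv2.resize(w[60:260,160:360],(384,384))]))
print(go(s,bar(0)+.038*d,RB))
E
```

```text
[ 0.49486587 -0.32530197  0.23898429] 0.547513201273296 [-0.73 -0.06  1.91  0.18  1.1   0.82]
[256.7 233.4]
[256.8 179.6]
[256.8 206.6]
[([249, 179, 17, 55, 916], [257.0, 205.9], array([ 0.5082, -0.3275,  0.235 ]))]
[ 0.0436  0.0018 -0.0062  0.0008  0.0114  0.0047]
```

View pics/w10.png

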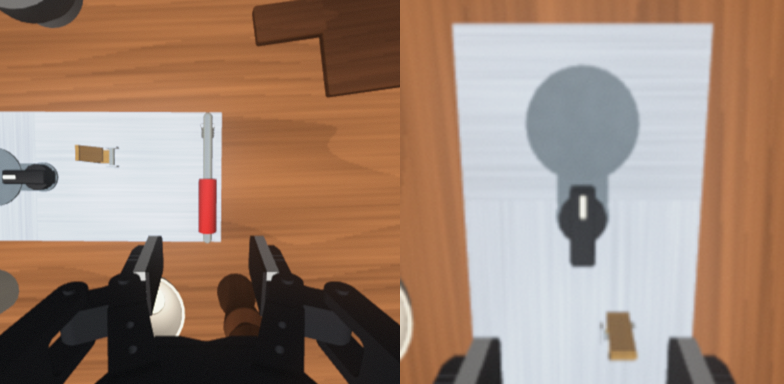

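The red sleeve (257,206) is exactly where predicted. The disc is centred over the hole and the wing lies along the centre line, so the shutter is shut. Next I grip the sleeve.

Call:
jog_arm:
  rows:
    - [0.015,0.0018,-0.0062,0,0.011,0.005,50]
    - [0.03,0.0018,-0.0062,0,0.011,0.005,50]
    - [0.0436,0.0018,-0.0062,0,0.011,0.005,50]
    - [0.0436,0.0018,-0.0062,0,0.011,0.005,50]
    - [0.0436,0.0018,-0.0062,0,0.011,0.005,2]
    - [0.0436,0.0018,-0.0062,0,0.011,0.005,2]
    - [0.0436,0.0018,-0.0062,0,0.011,0.005,2]
    - [0.0436,0.0018,-0.0062,0,0.011,0.005,2]
    - [0.0436,0.0018,-0.0062,0,0.011,0.005,2]
    - [0.0436,0.0018,-0.0062,0,0.011,0.005,2]
    - [0.0436,0.0018,-0.0062,0,0.011,0.005,2]
  force: 50

```text
time: 50.75
tool_pos: [0.5122, -0.3271, 0.1996]
tcp_rot: [-2.474, 0.049, 1.896]
wrist_force: [-0.8, 6.1, 2.5]
width: 0.112
```

```bash
python3 - <<'E'
from h import *
s=monitor.read_state();p=bar(0)+.038*d
print(s["tool_pos"]-p,s["width"],s["wrist_force"])
for th in list(np.arange(.12,1.6,.12))+[1.58]: print(round(th,2),go(s,s["tool_pos"]+bar(th)-bar(0)).round(4)[:3])
E
```

```text
[0.00066555 0.00041527 0.00134405] 0.11230740208443457 [-0.79304114  6.12194078  2.45399616]
0.12 [ 0.0007 -0.0126  0.0002]
0.24 [ 0.0029 -0.025   0.0008]
0.36 [ 0.0065 -0.037   0.0017]
0.48 [ 0.0115 -0.0485  0.003 ]
0.6 [ 0.0177 -0.0593  0.0047]
0.72 [ 0.0252 -0.0692  0.0067]
0.84 [ 0.0337 -0.0782  0.009 ]
0.96 [ 0.0433 -0.086   0.0116]
1.08 [ 0.0536 -0.0926  0.0144]
1.2 [ 0.0647 -0.0979  0.0173]
1.32 [ 0.0763 -0.1017  0.0204]
1.44 [ 0.0882 -0.1041  0.0236]
1.56 [ 0.1003 -0.105   0.0269]
1.58 [ 0.1023 -0.105   0.0275]
```

Call:
jog_arm:
  rows:
    - [0.0007,-0.0126,0.0002,0,0,0,2]
    - [0.0029,-0.025,0.0008,0,0,0,2]
    - [0.0065,-0.037,0.0017,0,0,0,2]
    - [0.0115,-0.0485,0.003,0,0,0,2]
    - [0.0177,-0.0593,0.0047,0,0,0,2]
    - [0.0252,-0.0692,0.0067,0,0,0,2]
    - [0.0337,-0.0782,0.009,0,0,0,2]
    - [0.0433,-0.086,0.0116,0,0,0,2]
    - [0.0536,-0.0926,0.0144,0,0,0,2]
    - [0.0647,-0.0979,0.0173,0,0,0,2]
    - [0.0647,-0.0979,0.0173,0,0,0,2]
  force: 60

```text
time: 51.85
tool_pos: [0.5164, -0.2289, 0.1307]
tcp_rot: [-2.474, 0.049, 1.896]
wrist_force: [5.8, -4.9, 1.0]
width: 0.11
```

```bash
python3 - <<'E'
from h import *
s=monitor.read_state();p=bar(1.2)+.038*d
print(s["tool_pos"]-p,s["width"],s["wrist_force"],(RB.inv()*R.from_rotvec(s["tcp_rot"])).as_rotvec())
off=np.array([.0007,.0004,.0013])
for th in (1.3,1.4,1.5,1.55,1.58,1.6,1.54,1.5,1.47): print(round(th,2),go(s,bar(th)+.038*d+off).round(4)[:3])
E
```

```text
[ 0.00094088  0.00084008 -0.00062712] 0.11048804006195738 [ 5.75421478 -4.87029816  1.04820747] [-6.71791105e-04  1.31169274e-03  3.59736118e-05]
1.3 [ 0.0077 -0.0029  0.0023]
1.4 [ 0.0176 -0.0052  0.005 ]
1.5 [ 0.0276 -0.0064  0.0077]
1.55 [ 0.0327 -0.0067  0.009 ]
1.58 [ 0.0358 -0.0067  0.0099]
1.6 [ 0.0378 -0.0067  0.0104]
1.54 [ 0.0317 -0.0066  0.0088]
1.5 [ 0.0276 -0.0064  0.0077]
1.47 [ 0.0246 -0.0062  0.0069]
```

Call:
jog_arm:
  rows:
    - [0.0077,-0.0029,0.0023,0,0,0,2]
    - [0.0127,-0.004,0.0036,0,0,0,2]
    - [0.0176,-0.0052,0.005,0,0,0,2]
    - [0.0226,-0.0058,0.0063,0,0,0,2]
    - [0.0276,-0.0064,0.0077,0,0,0,2]
    - [0.0327,-0.0067,0.009,0,0,0,2]
    - [0.0368,-0.0067,0.0102,0,0,0,2]
    - [0.0368,-0.0067,0.0102,0,0,0,2]
    - [0.0368,-0.0067,0.0102,0,0,0,2]

```text
time: 52.75
tool_pos: [0.5167, -0.222, 0.0926]
tcp_rot: [-2.475, 0.049, 1.895]
wrist_force: [4.6, -2.5, 2.5]
width: 0.11
```

```bash
python3 - <<'E'
from h import *
s=monitor.read_state();p=bar(1.58)+.038*d
print(s["tool_pos"]-p,s["width"],s["wrist_force"])
im=imaging.read_camera("scene");cv2.imwrite("pics/s10.png",cv2.resize(im[110:250,60:240],None,fx=4.2,fy=4.2,interpolation=2))
off=np.array([.0007,.0004,.0013])
for th in (1.62,1.54,1.5,1.47,1.45): print(round(th,2),go(s,bar(th)+.038*d+off).round(4)[:3])
E
```

```text
[0.0009106  0.0005789  0.00025073] 0.10990560847765089 [ 4.56591514 -2.54770481  2.5030344 ]
1.62 [0.003  0.0003 0.001 ]
1.54 [-0.0051  0.0002 -0.0012]
1.5 [-0.0092  0.0004 -0.0023]
1.47 [-0.0122  0.0007 -0.0031]
1.45 [-0.0142  0.0009 -0.0036]
```

View pics/s10.png

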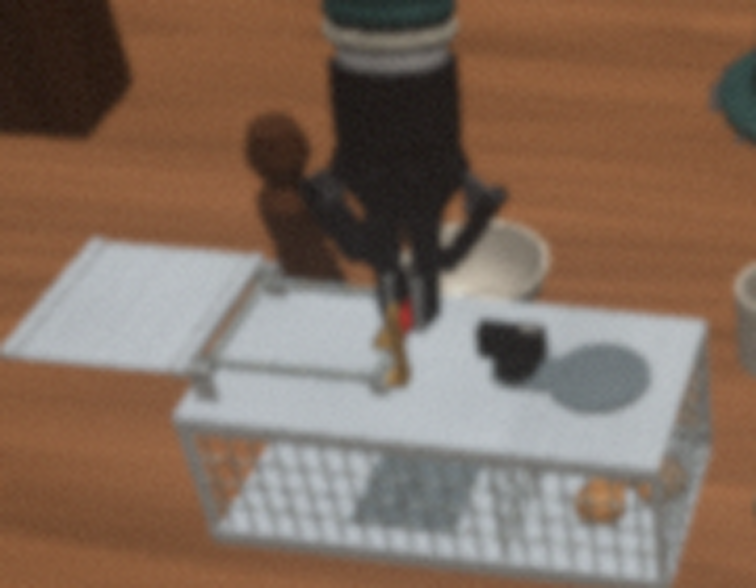

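The bail lies flat with the door open and the bar at the foot of the brass catch (crop 390,360). I'll let it rise slowly against the nose.

Call:
jog_arm:
  rows:
    - [-0.0025,0.0001,-0.0006,0,0,0,2]
    - [-0.0051,0.0002,-0.0012,0,0,0,2]
    - [-0.007,0.0003,-0.0018,0,0,0,2]
    - [-0.0092,0.0004,-0.0023,0,0,0,2]
    - [-0.0107,0.0005,-0.0027,0,0,0,2]
    - [-0.012,0.0007,-0.003,0,0,0,2]
    - [-0.012,0.0007,-0.003,0,0,0,2]
    - [-0.012,0.0007,-0.003,0,0,0,2]

```text
time: 53.6
tool_pos: [0.5164, -0.2227, 0.1038]
tcp_rot: [-2.475, 0.049, 1.895]
wrist_force: [15.0, -5.4, -3.6]
width: 0.107
```

Call:
jog_arm:
  rows:
    - [0,0,-0.001,0,0,0,2]
    - [0,0,-0.001,0,0,0,2]
  force: 25

```text
time: 53.8
tool_pos: [0.5167, -0.2227, 0.1034]
tcp_rot: [-2.473, 0.049, 1.897]
wrist_force: [8.7, -4.6, 1.0]
width: 0.11
```

Call:
jog_arm:
  rows:
    - [0,0,-0.0008,0,0,0,4]
    - [0,0,-0.0008,0,0,0,9]
    - [0,0,-0.0008,0,0,0,14]
    - [0,0,-0.0008,0,0,0,20]
    - [0,0,-0.0008,0,0,0,28]
    - [0,0,-0.0008,0,0,0,35]
    - [0,0,-0.0008,0,0,0,40]
    - [0,0,-0.0008,0,0,0,40]
  force: 20

```text
time: 54.6
tool_pos: [0.5175, -0.2225, 0.1035]
tcp_rot: [-2.473, 0.048, 1.897]
wrist_force: [0.4, 0.0, -0.5]
width: 0.397
```

```bash
python3 - <<'E'
from h import *
s=monitor.read_state();print(s["tool_pos"],s["width"],s["wrist_force"])
im=imaging.read_camera("wrist")
hs=cv2.cvtColor(im,cv2.COLOR_BGR2HSV);m=cv2.inRange(hs,(0,120,60),(5,255,255))|cv2.inRange(hs,(175,120,60),(180,255,255))
n,l,st,c=cv2.connectedComponentsWithStats(m);print([(st[k].tolist(),c[k].round(1).tolist()) for k in range(1,n) if st[k,4]>60])
for th in (1.46,1.2,0): print(th,proj("wrist",bar(th,.018),s))
E
```

```text
[ 0.51749901 -0.22245998  0.10354465] 0.39655960260092654 [ 0.35088317  0.04200718 -0.50382289]
[([246, 214, 21, 71, 1458], [256.0, 249.2])]
1.46 [255.63935421 249.54629387]
1.2 [270.72003344 264.49095923]
0 [782.93880471 364.99980782]
```

Released, and the sleeve is exactly where the hooked angle of 1.46 predicts. Next I retract along the tool axis.

Call:
jog_arm:
  rows:
    - [-0.01,0,0,0,0,0,40]
    - [-0.03,0,0,0,0,0,40]
    - [-0.06,0,0,0,0,0,40]
    - [-0.1,0,0,0,0,0,40]
    - [-0.15,0,0,0,0,0,40]
    - [-0.15,0,0,0,0,0,40]
    - [-0.15,0,0,0,0,0,40]
    - [-0.15,0,0,0,0,0,40]
    - [-0.15,0,0,0,0,0,40]

```text
time: 55.55
tool_pos: [0.4777, -0.2204, 0.2464]
tcp_rot: [-2.469, 0.046, 1.9]
wrist_force: [-0.0, -0.9, 0.5]
width: 0.404
```

```bash
python3 - <<'E'
from h import *
s=monitor.read_state();print(s["tool_pos"],s["width"],s["wrist_force"])
im=imaging.read_camera("wrist");t=imaging.read_camera("scene")
hs=cv2.cvtColor(im,cv2.COLOR_BGR2HSV);m=cv2.inRange(hs,(0,120,60),(5,255,255))|cv2.inRange(hs,(175,120,60),(180,255,255))
n,l,st,c=cv2.connectedComponentsWithStats(m);print([(st[k].tolist(),c[k].round(1).tolist()) for k in range(1,n) if st[k,4]>60])
for th in (1.46,1.2,0): print(th,proj("wrist",bar(th,.018),s))
cv2.imwrite("pics/fin.png",np.hstack([cv2.resize(t[120:260,80:250],(480,396),interpolation=2),cv2.resize(t[150:290,240:440],(320,224)).repeat(1,0) if 0 else cv2.copyMakeBorder(cv2.resize(t[120:320,120:440],(318,199)),0,197,0,0,0)]))
E
```

```text
[ 0.47774525 -0.22038283  0.24640926] 0.40372409550546945 [-0.03266369 -0.87606964  0.49467515]
[([252, 158, 10, 35, 346], [256.5, 174.9])]
1.46 [256.32844729 176.05078117]
1.2 [263.40525437 175.78980464]
0 [408.28774899 174.9839185 ]
```

View pics/fin.png

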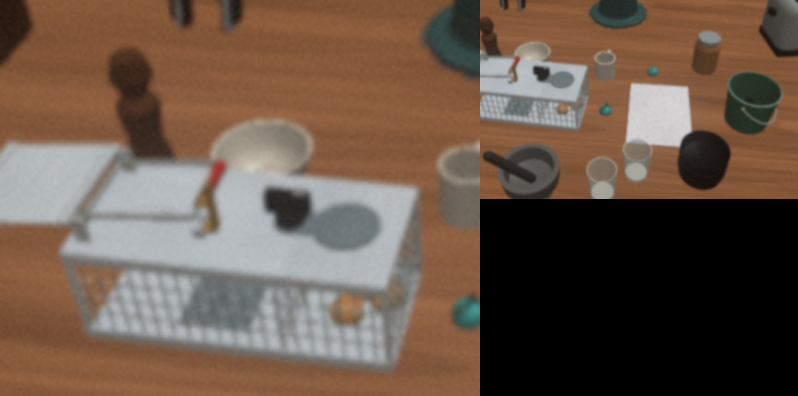

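The trap is set with its door open and the robot clear. The disc is shut over the hole, nuts are visible in the chamber, and the mat is empty. The kitchen things stand as they were.

```bash
python3 -c "
from workcell import finish_job,monitor
print(finish_job())"
```

```text
the job is handed in; nothing more can be done
None
```

I set the trap and handed the job in after about 56 s of robot time; no verdict came back. Both black halves went into the caddy, and I clicked the shutter open, dropped all four tan halves through the hole and turned the shutter shut. I then drew the sprung arm back, let it rise under the catch and released it.

**Last checks that agreed:**
- **Arm:** the red sleeve was within about 1 px of where the hooked angle of 1.46 rad predicts, both after release and after the gripper had retracted.
- **Contact:** the wrist force was about 1 N or less, so the robot was touching nothing.
- **Shutter:** the disc was centred over the hole and the wing lay along the trap's centre line.
- **Nuts and surroundings:** the mat was empty and the other kitchen things looked undisturbed. Both black halves were in the caddy when I last looked, before I shut the shutter.

**What disagreed or stayed unconfirmed:**
- **Fingertips:** the fingertips are really about 33 mm behind the stated TCP. My first two grasps therefore missed, without moving the half, until I found the offset by lowering in small steps.
- **Knob:** my first grip landed on the round boss below the wing, so I went 10 mm higher.
- **Tan halves:** I never saw all four in the chamber in one picture. I saw two through the hole and one or two through the mesh, and each of the four was still in the grip just before I released it over the hole.

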